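# Clamp a tube in the comb-jaw tube vice

## Robot

A 6-joint arm with a two-finger parallel gripper is mounted at the origin on the work surface. World frame = base frame: x ahead of the robot, y to its left, z up, the work surface at z = 0. Lengths are in m, angles in rad, forces in N, time in s.
With the tool pointing down it reaches from about 0.35 to 0.875 m from the base axis. Payload 4.2 kg.
Tool frame: the origin (TCP) lies midway between the tips of the shut fingers; the grasp point (between the pads) lies env.hold_point_z behind it (env.hold_point_z is the distance from the TCP to the grasp point, in m); x points along the fingers, y is the direction in which the jaws open and shut, and the axes are right-handed (so a half turn about x gives the same grasp; the last joint's range is limited). The gripper opens to 85 mm and grips with 20 to 120 N. Pads are 22 mm wide; open, the fingers measure 114 mm over their backs; the gripper's body (76 mm by 85 mm) begins 54 mm behind the grasp point. The pads swing forward as they close: fully open they stand 13 mm farther back than shut.
Start: joints at [-1.017, 0.385, 0.008, 0, -1.194, -0.259], TCP at [0.182, -0.598, 0.231] pointing down, gripper open.
Joint ranges: [-3.14, 3.14], [-1.21, 2.06], [-1.07, 1.41], [-3.16, 2.05], [-2.99, -0.16], [-3.1, 3.1]. Speed limits (rad/s): [2.79, 2.79, 3.14, 3.14, 3.14, 3.14].

## Interface

Orientations are given as a unit quaternion [w, x, y, z].
In Python, from cell import env, imaging, search_frame, regions_of gives the robot as it stands.
- The arm moves only by the tool move_arm, never from a script. Its argument "targets" is a list that holds one entry, the list of rows, each a list of 5 numbers: the shift along the world's x, y, z normalised to -1 to 1, where 1 is 150 mm, then the turn about the world's z normalised to -1 to 1, where 1 is 90 degrees, then the closure, from 0 (fully open) to 1 (shut). A call has 1 to 20 rows; each row is the pose to reach, as a shift and turn from the pose commanded when the call began; what a row does not reach only later rows make up. A row lasts 1/8 s, in which the tool goes at most 62.5 mm and 10.7 degrees, less where a joint would pass 70% of its speed; a pose out of reach is approached as far as the arm can. A call with a number of a shift or a turn outside -1 to 1 is refused whole. A call with a gripper value outside its range is refused whole. The fingers move at their own pace and stop on an object; the grip force is fixed at half the most. Time passes only in rows, so rows that repeat a pose let the fingers close. It gives the time, the measured TCP pose, the force and the opening at its end, in the units of the state.
- env.state(): the state, without advancing time (a new reading comes with each control period).
- imaging.capture(name): name is "side" or "top"; returns the picture (420x560x3 uint8, red, green, blue); there is no depth.
- imaging.camera_params(name): a dict with "K" (3x3 intrinsics, pixels), "world_from_camera" (4x4, takes a point from camera to world coordinates). Camera axes: x right, y down, z forward; pixel columns grow to the right and rows downward; lengths in m; the calibration is good to about 2 mm. A picture is of the moment at which its call begins. camera_params takes no time and is no camera call.
- env.job_done(): hands the job in, once; it reports no verdict.
Trained networks look in the newest picture that a camera, given by its name, has taken for a name from the list of things; names that differ only in an ending like _2 or _b are one class to them, and where a whole thing is asked for, a point or a joint stands for the part that bears it (a point fixed in the world has none). Each returns a list of dicts, best first, with "conf" (0 to 1); they miss things now and then, are a little off and sometimes report something else, mostly with a low value. They report only what shows in the picture. A call takes as long as a camera call. They do not tell look-alikes from the thing itself.
- search_frame(label, camera): "point" ([column, row] in pixels, amid what is visible of it).
- regions_of(label, camera): "region" (420x560 bool, what is visible of it) and "point" ([column, row] in pixels, amid what is visible of it).
The state is a dict: "time": time; "joint_positions": joint angles; "qd": joint speeds; "tau": joint torques, N m; "position": TCP position; "tcp_rot": TCP orientation; "ft_force": force on the tool from outside, world axes, zero at the start; "ft_torque": the same for the moment, N m; "width": opening from 0.0 (shut) to 1.0 (fully open).
Only numpy, scipy, OpenCV 4.12 (cv2) and the standard library are available. Lean on these libraries where they do the work, as an engineer would, in place of code of your own. Each camera call takes 0.05 s, during which the arm holds its last target.

## Task

Load the long tube into the tube vice for sawing: lay it in the V notches, butted against the length stop, and gently set the loose top jaw down over it so that its fins interlace with the fins of the lower jaw. Then close up by swinging the toggle-clamp handle down until it is fully home and the clamp holds the top jaw. Leave the offcut, square, saw blade and marking gauge where they lie.

Things in the scene. Friction and masses are not known exactly. Their poses are not given: they have to be found in the camera images.
- vice: Tube vice, bolted down: grey base plate 235 x 100 x 10 mm, wider beside the clamp. Origin on the bench below the tube line, base x -95 to 140. x runs along the tube line to the length stop, y to the clamp, z up (vice frame, mm, used below). Above the base there is nothing between x -74 and x 26. Tube rest: one V fin like the lower jaw's, 12 thick, at x -80.
- tube_seat (a point): Point of the vice (x -5, y 0, z 37.6) where the tube's middle is when it lies in the V notches against the length stop. Length stop: upright aluminium block at the vice's +x end, face at x 125, 34 wide, top z 54. Axes as the vice's.
- jaw_seat (a point): Point of the vice (x 70, y 0, z 67) where the middle of the top jaw is when it sits on the tube. Lower jaw here: four steel fins 10 thick at x 31, 57, 83, 109, y -36 to 36, each with a 90-degree V notch, vertex z 15, horns z 45; the three gaps are 16 wide, so the top jaw's fins have 3 mm each side. Seated, the jaw's flat top is at z 104. Axes as the vice's.
- clamp_pivot (a point): Pivot of the clamp arm (vice x 70, y 85, z 130), on a pedestal y 73 to 151, x 45 to 95, up to z 146. Arm 92 long, 26 wide in x, with a sprung rubber foot 30 below its end. Closed it lies level to -y and the foot presses the jaw's top. Open it stands about upright, foot towards -y: its end is at y 55 to 80, z 200 to 230, so a gripper over the jaw must be slim in y.
- clamp_handle (a joint): Clamp handle angle, rad: 0 fully open (handle 1.20 above level), 1.05 fully home at its hard stop (0.15 above level, pointing to vice +y). It turns about a line along vice x through y 127, z 130 and brings the arm down by the linkage. It stays where it is left. Closing takes 2 to 3 N at handle_grip, about 5 N near the end as the foot squeezes the jaw. It starts open, at 0 to 0.18.
- handle_grip (a point): Point on the clamp handle's black rubber grip, 100 mm from its pivot (vice x 70). Grip 18 mm wide in x, 16 mm thick, from 50 to 140 mm from the pivot. Site axes: x as the vice's, y outwards along the handle, z out of its upper face, which looks towards the jaw while the clamp is open: push on that face, outwards and down, to close.
- tube_mid (a point): Middle, on the axis, of the long aluminium tube to be clamped: 32 mm outside diameter, 260 mm long, 0.2 kg, lying on the bench. x along the tube; it may have any roll about its axis. Either end may go to the stop.
- jaw_mid (a point): Middle, half-way up, of the loose steel top jaw: a comb 74 mm tall, 62 in x, 72 in y, 0.35 kg, standing on its fins' feet. x is across the fins (the tube's direction). Fins 10 thick at x -26, 0, 26, each with an inverted V notch, vertex 7 below this point. Over them a plate 62 x 40, top 7 above it; on that the grip block, 30 in x, 26 in y, 7 to 37 above it. Alike both ways round.
- offcut_mid (a point): Middle of a short thick tube offcut standing on end, 44 mm diameter, 70 mm tall, not far from the top jaw: leave it alone.
- square: Steel try square lying flat, stock 70 x 16 x 16 mm, blade 100 x 18 x 4 mm: leave it alone. Origin under its middle.
- blade: Round saw blade lying flat, 134 mm over the teeth, 3 mm thick: leave it alone. Origin under its centre.
- gauge: Steel marking gauge lying flat, rule 160 x 22 x 4 mm with a sliding head and screw, 26 mm tall: leave it alone. Origin under the rule's middle.
Things that resemble listed ones, but are neither listed nor needed, are in the scene too. Of the things shaped like the part that bears jaw_mid, the bare steel one is meant.

How it is judged:
On the way, in this order (a step that is already met when the one before it is completed fails the run):
1. the long tube lies in the V notches against the length stop (x of tube_mid in the frame of vice between -0.0085 and -0.001 m and y of tube_mid in the frame of vice between -0.004 and 0.004 m and z of tube_mid in the frame of vice between 0.0335 and 0.0415 m and angle between the x axis of tube_mid and the x axis of vice, either way round below 0.05 rad), for 0.2 s.
2. the top jaw sits on the tube, its fins between the lower fins, with the clamp still open (all of step 1 and x of jaw_mid in the frame of vice between 0.065 and 0.075 m and y of jaw_mid in the frame of vice between -0.005 and 0.005 m and z of jaw_mid in the frame of vice between 0.0625 and 0.072 m and angle between jaw_mid's own z axis and vertical below 0.15 rad and angle between the x axis of jaw_mid and the x axis of vice, either way round below 0.15 rad and value of joint clamp_handle below 0.6 rad), for 0.2 s.
3. the clamp handle is down and home on the loaded jaw (all of step 1 and value of joint clamp_handle above 0.99 rad and x of jaw_mid in the frame of vice between 0.065 and 0.075 m and y of jaw_mid in the frame of vice between -0.005 and 0.005 m and z of jaw_mid in the frame of vice between 0.0625 and 0.072 m and angle between jaw_mid's own z axis and vertical below 0.15 rad and angle between the x axis of jaw_mid and the x axis of vice, either way round below 0.15 rad), for 0.2 s.
At the end, for the whole second after the job is handed in: Tube in the V notches (axis within 4 mm and 0.05 rad of the tube line), under 3.5 mm from the stop; top jaw down on it with fins interlaced (within 5 mm of its seat, upright within 0.15 rad); clamp handle home (above 0.99 rad) and still (all of step 3 and velocity of joint clamp_handle below 0.05 rad/s); the robot touches nothing.
It fails at once if the offcut, square, saw blade or marking gauge is moved more than 25 mm (distance of any of offcut_mid, square, blade, gauge from where it was at the start of the episode above 0.025 m).
It fails at once if the tube is let fall into the vice (linear speed of tube above 0.6 m/s and y of tube_mid in the frame of vice between -0.03 and 0.03 m and x of tube_mid in the frame of vice between -0.05 and 0.1 m and z of tube_mid in the frame of vice between 0 and 0.12 m).
It fails at once if the top jaw is let fall into the vice (linear speed of top_jaw above 0.6 m/s and y of jaw_mid in the frame of vice between -0.03 and 0.03 m and x of jaw_mid in the frame of vice between -0.05 and 0.1 m and z of jaw_mid in the frame of vice between 0 and 0.12 m).
It also fails if it takes over 72 s, if anything falls off the work surface, if the arm or the gripper's body presses on something with over 40 N, if the wrist force passes 120 N, or if a joint passes its speed limit or range.

## Working session

There is one attempt and no reset: what is moved stays moved. The work goes in short steps, Python scripts to look and compute and a tool call to move; the robot and the scene stay as the last step left them, time stands still between calls to the robot, and variables do not carry over. Pictures are saved under pics/ and viewed, and the job is handed in when it is done.

Besides the shell and the picture viewer there is one more tool, called as a command line: name --argument value ..., lists and objects as JSON in quotes. move_arm: Moves the arm, as the interface text tells. Scaled input: -1 to 1 covers 150 mm each way for a shift and 90 degrees each way for a turn. Its arguments: {"type":"object","properties":{"targets":{"type":"array","items":{"type":"array","items":{"type":"array","items":{"type":"number","minimum":-1,"maximum":1}}}}},"required":["targets"]}

```bash
ls; mkdir -p pics; cat > h.py <<'E'
import numpy as np, cv2
from cell import env, imaging, search_frame, regions_of
def save(cam,name):
    im=imaging.capture(cam); cv2.imwrite(f'pics/{name}.png',im[:,:,::-1]); return im
def proj(cam,P):
    p=imaging.camera_params(cam);K=np.array(p['K']);T=np.linalg.inv(np.array(p['world_from_camera']))
    P=np.atleast_2d(P);c=P@T[:3,:3].T+T[:3,3];u=c@K.T;return u[:,:2]/u[:,2:]
def back(cam,uv,z):
    p=imaging.camera_params(cam);K=np.array(p['K']);T=np.array(p['world_from_camera'])
    uv=np.atleast_2d(uv).astype(float);d=np.c_[uv,np.ones(len(uv))]@np.linalg.inv(K).T@T[:3,:3].T
    o=T[:3,3];return o+d*((z-o[2])/d[:,2])[:,None]
E
python3 - <<'E'
from h import *
np.set_printoptions(precision=4,suppress=True)
save('top','top0');save('side','side0')
for c in('top','side'):print(c,np.array(imaging.camera_params(c)['K']),np.array(imaging.camera_params(c)['world_from_camera']))
s=env.state();print(s['position'],s['tcp_rot'],s['width'],s['time'],env.hold_point_z)
E
```

```text
pics
top [[468.9636   0.     277.954 ]
 [  0.     468.9636 213.9076]
 [  0.       0.       1.    ]] [[-0.0266 -0.985   0.1706  0.2969]
 [-0.9996  0.0244 -0.0148 -0.1568]
 [ 0.0104 -0.1709 -0.9852  1.4343]
 [ 0.      0.      0.      1.    ]]
side [[381.5568   0.     285.6579]
 [  0.     381.5568 211.8563]
 [  0.       0.       1.    ]] [[-0.9794 -0.1445  0.1414  0.3601]
 [-0.2015  0.6396 -0.7418  0.6416]
 [ 0.0168 -0.755  -0.6555  0.866 ]
 [ 0.      0.      0.      1.    ]]
[ 0.1815 -0.5975  0.2303] [ 0.6993 -0.1031  0.6996  0.1045] 0.9990859363049096 0.1 0.0187
```

View pics/top0.png

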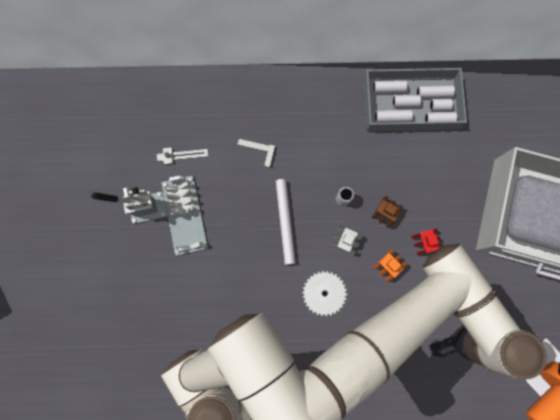

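View pics/side0.png

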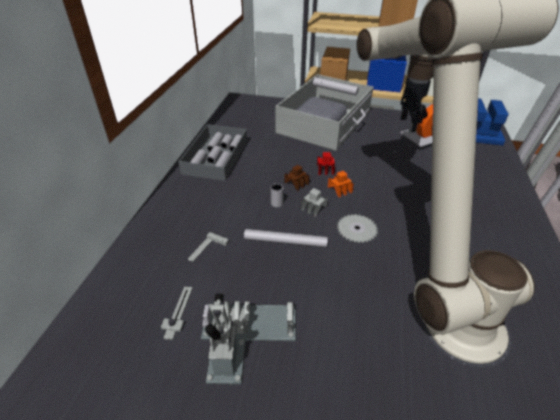

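```bash
python3 - <<'E'
from h import *
im=cv2.imread('pics/top0.png');c=im[150:290,80:400];cv2.imwrite('pics/top0z.png',cv2.resize(c,None,fx=2.5,fy=2.5,interpolation=cv2.INTER_CUBIC))
im=cv2.imread('pics/side0.png');c=im[270:390,150:310];cv2.imwrite('pics/side0z.png',cv2.resize(c,None,fx=5,fy=5,interpolation=cv2.INTER_CUBIC))
masks={}
for cam in('top','side'):
  imaging.capture(cam)
  for l in('vice','tube_mid','jaw_mid','clamp_handle','offcut_mid'):
    for i,r in enumerate(regions_of(l,cam)[:5]):
        ys,xs=np.nonzero(r['region']);print(cam,l,round(r['conf'],2),np.round(r['point'],1),len(xs),xs.min(),xs.max(),ys.min(),ys.max())
        masks[f'{cam}_{l}_{i}']=r['region']
np.savez_compressed('masks.npz',**masks)
E
```

```text
top vice 0.81 [176.2 206.9] 3829 91 206 176 254
top tube_mid 0.81 [282.3 221.2] 818 276 293 179 263
top jaw_mid 0.97 [427.3 237.9] 463 411 440 229 254
top jaw_mid 0.93 [384.4 209.9] 490 371 401 196 226
top jaw_mid 0.81 [343.6 237.3] 447 331 360 225 253
top jaw_mid 0.59 [391.1 266. ] 424 374 404 250 279
top offcut_mid 0.74 [344.  196.2] 204 336 352 188 204
side vice 0.92 [233.8 331.2] 4912 201 295 293 383
side tube_mid 0.65 [282.7 237.5] 802 244 325 229 245
side jaw_mid 0.73 [323.1 160.4] 254 317 334 153 174
side jaw_mid 0.69 [296.3 177.6] 395 284 309 166 189
side jaw_mid 0.64 [341.6 180.2] 370 329 352 171 195
side jaw_mid 0.62 [317.3 198.7] 465 301 327 188 215
side clamp_handle 0.67 [213.  331.4] 222 205 223 324 342
side offcut_mid 0.58 [215.2 333.9] 251 205 224 324 343
side offcut_mid 0.57 [273.6 195.1] 293 268 282 182 205
```

View pics/top0z.png

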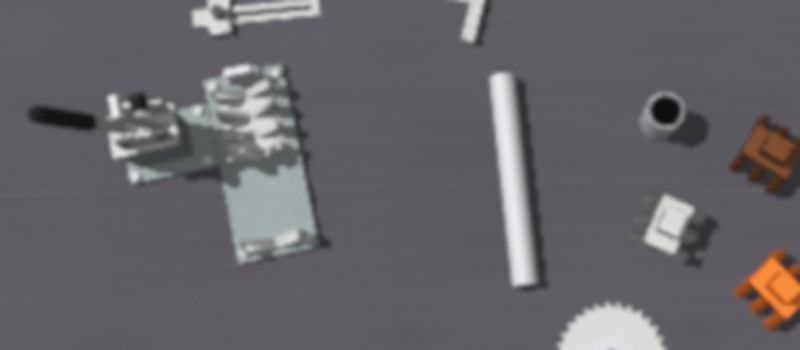

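View pics/side0z.png

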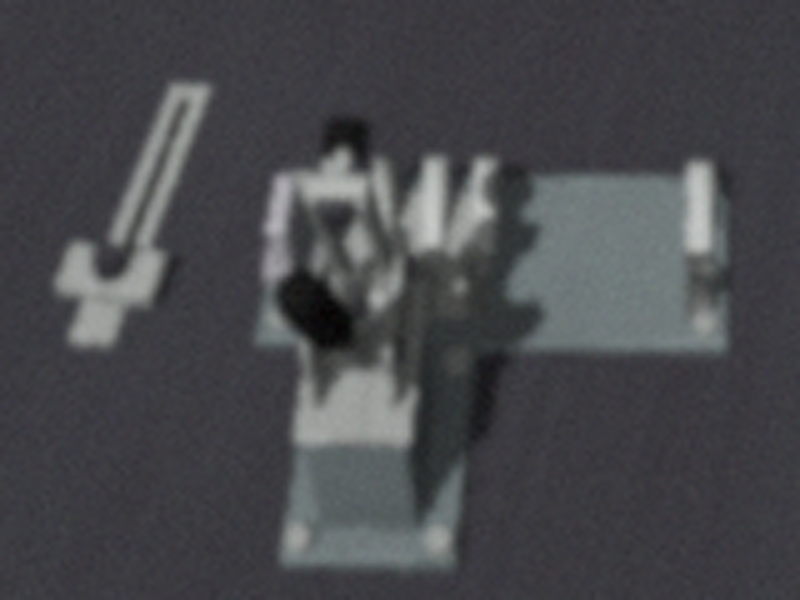

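```bash
cat > vfit.py <<'E'
from h import *
from scipy.optimize import least_squares
from scipy.ndimage import map_coordinates
def pose2T(p):
    c,s=np.cos(p[2]),np.sin(p[2]); return lambda P:np.c_[p[0]+c*P[:,0]-s*P[:,1],p[1]+s*P[:,0]+c*P[:,1],P[:,2]]
def edges():
    E=[]
    def e(a,b,cams,n=15):
        t=np.linspace(0.06,0.94,n)[:,None];E.append((np.array(a)*(1-t)+np.array(b)*t,cams))
    z=.010
    e((-.095,-.05,z),(.14,-.05,z),('top',),30)
    e((-.095,.05,z),(.02,.05,z),('top','side'),20)
    e((-.095,-.05,z),(-.095,.05,z),('top','side'),15)
    e((-.074,-.05,z),(.015,-.05,z),('side',),15)
    e((.14,.015,z),(.14,.05,z),('side',),6)
    return E
def imgs(tag):
    return {c:cv2.GaussianBlur(cv2.cvtColor(cv2.imread(f'pics/{c}{tag}.png'),cv2.COLOR_BGR2GRAY),(0,0),0.7).astype(float) for c in('top','side')}
def resid(p,G,R,out=None):
    f=pose2T(p);res=[]
    for k,(P,cams) in enumerate(edges()):
        for c in cams:
            u=proj(c,f(P));d=u[-1]-u[0];d/=np.linalg.norm(d);n=np.array([-d[1],d[0]])
            s=np.arange(-R,R+.01,.25)
            q=u[:,None]+s[None,:,None]*n
            v=map_coordinates(G[c],[q[...,1],q[...,0]],order=1)
            g=np.abs(np.gradient(v,axis=1))
            w=g**2;w=w*(g>0.5*g.max(1,keepdims=True))
            off=(w*s).sum(1)/(w.sum(1)+1e-9)
            ok=g.max(1)>2
            res.append((k,c,u,n,np.where(ok,off,np.nan)))
    return res
def fit(p,G):
    for R in(5,4,3,2.5,2.5,2.5):
        r=resid(p,G,R)
        tg=[(k,c,u+o[:,None]*n,n) for k,c,u,n,o in r]
        ok=[np.isfinite(o) for *_,o in r]
        def fun(x):
            f=pose2T(x);E=edges();o=[]
            for (k,c,t,n),m in zip(tg,ok):
                o.append((((proj(c,f(E[k][0]))-t)@n)*(1 if c=='top' else 1))[m])
            return np.concatenate(o)
        p=least_squares(fun,p,loss='soft_l1',f_scale=.5).x
    return p,resid(p,G,2.5)
E
python3 - <<'E'
from vfit import *
np.set_printoptions(precision=4,suppress=True)
z=np.array([(205,78),(285,66),(318,245),(238,262)])/2.5+[80,150]
B=back('top',z-.3,.01);print(B)
zs=np.array([(258,345),(527,178),(725,172),(725,352)])/5+[150,270]
S=back('side',zs-.4,.01);print(S)
y0=np.arctan2(B[1,1]-B[2,1],B[1,0]-B[2,0]);m=B.mean(0)
p=[m[0]-.0225*np.cos(y0),m[1]-.0225*np.sin(y0),y0];print(p)
p,r=fit(p,imgs('0'));print('fit',p,np.degrees(p[2]))
for k,c,u,n,o in r:print(k,c,np.nanmean(o),np.nanstd(o),np.isfinite(o).sum())
np.save('vice.npy',p)
f=pose2T(p)
def box(x0,x1,y0,y1,z0,z1):
    P=np.array([[x,y,z] for x in(x0,x1) for y in(y0,y1) for z in(z0,z1)])/1000.
    return [(P[i],P[j]) for i in range(8) for j in range(i) if bin(i^j).count('1')==1]
for c,(x0,y0,x1,y1,s) in {'top':(80,150,240,280,5),'side':(150,270,310,390,5)}.items():
    im=cv2.resize(cv2.imread(f'pics/{c}0.png')[y0:y1,x0:x1],None,fx=s,fy=s,interpolation=cv2.INTER_CUBIC)
    for bx,col in((box(-95,140,-50,50,0,10),(0,0,255)),(box(125,140,-17,17,10,54),(0,255,0)),(box(45,95,73,151,10,146),(255,0,0)),(box(-86,-74,-36,36,10,45),(0,255,255)),(box(26,36,-36,36,10,45),(0,255,255)),(box(104,114,-36,36,10,45),(0,255,255))):
        for a,b in bx:
            q=(proj(c,f(np.array([a,b])))+.5-[x0,y0])*s
            cv2.line(im,tuple(int(v) for v in q[0]),tuple(int(v) for v in q[1]),col,1)
    cv2.imwrite(f'pics/{c}_fit0.png',im)
E
```

```text
[[0.6567 0.1808 0.01  ]
 [0.6697 0.0815 0.01  ]
 [0.4446 0.0405 0.01  ]
 [0.4265 0.1374 0.01  ]]
[[0.6518 0.1856 0.01  ]
 [0.548  0.0627 0.01  ]
 [0.4455 0.0364 0.01  ]
 [0.4259 0.1407 0.01  ]]
[np.float64(0.5272545891274243), np.float64(0.10602826413721106), np.float64(0.17994343953384925)]
fit [0.5297 0.1084 0.2014] 11.542037941945939
0 top 0.061922793991015766 0.3037140507662489 30
1 top 0.13820612733815665 0.17952299340044753 19
1 side -0.7078596061333452 0.2521203829454477 18
2 top 0.019241575518048015 0.9521036915432436 14
2 side 0.7531703328907917 0.9639061401874403 13
3 side 0.3470313957271461 0.13979580372359218 14
4 side -0.9429525782048379 0.2973164475263816 6
```

View pics/top_fit0.png

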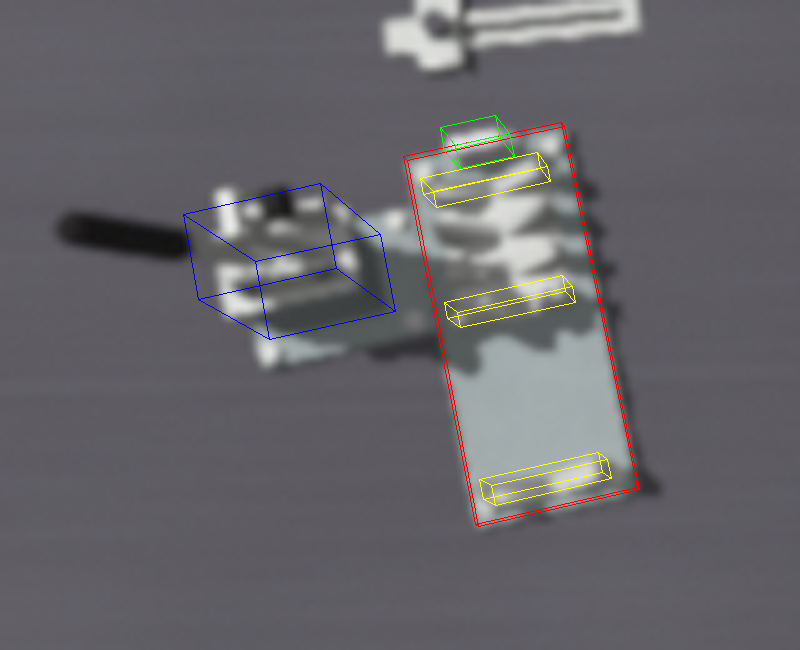

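View pics/side_fit0.png

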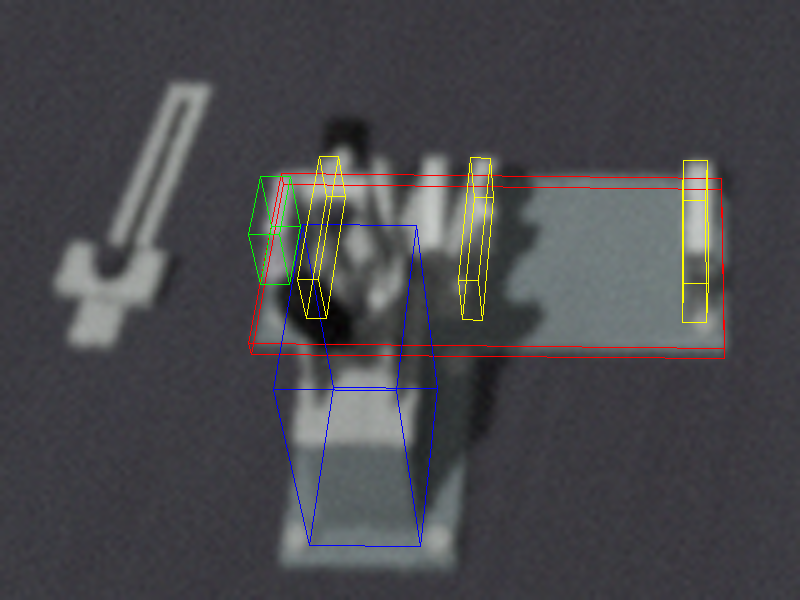

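```bash
cat > sfit.py <<'E'
from h import *
from scipy.optimize import minimize
S=4
def cyl(p,r=.016,L=.26):
    a=np.linspace(0,2*np.pi,32);P=[]
    for s in(-L/2,L/2):P.append(np.c_[np.full(32,s),r*np.cos(a),.016+r*np.sin(a)])
    P=np.vstack(P);c,s=np.cos(p[2]),np.sin(p[2])
    return [np.c_[p[0]+c*P[:,0]-s*P[:,1],p[1]+s*P[:,0]+c*P[:,1],P[:,2]]]
def jaw(p,zb=0):
    out=[]
    def bx(x0,x1,y0,y1,z0,z1):
        P=np.array([[x,y,z] for x in(x0,x1) for y in(y0,y1) for z in(z0,z1)])/1000.
        c,s=np.cos(p[2]),np.sin(p[2])
        out.append(np.c_[p[0]+c*P[:,0]-s*P[:,1],p[1]+s*P[:,0]+c*P[:,1],P[:,2]+zb])
    bx(-15,15,-13,13,44,74);bx(-31,31,-20,20,37,44)
    for x in(-26,0,26):
        for sg in(1,-1):
            # fin: outer block, with inverted V removed: vertex z30 at y0, 45deg
            pts=np.array([[0,30],[30,0],[36,0],[36,38],[0,38]]);yy=sg*pts[:,0]
            P=np.array([[x+d,y,z] for d in(-5,5) for y,z in zip(yy,pts[:,1])])/1000.
            c,s=np.cos(p[2]),np.sin(p[2])
            out.append(np.c_[p[0]+c*P[:,0]-s*P[:,1],p[1]+s*P[:,0]+c*P[:,1],P[:,2]+zb])
    return out
def render(cam,parts,box):
    x0,y0,x1,y1=box;m=np.zeros(((y1-y0)*S,(x1-x0)*S),np.uint8)
    for P in parts:
        q=(proj(cam,P)+.5-[x0,y0])*S
        h=cv2.convexHull(np.round(q*16).astype(np.int32));cv2.fillConvexPoly(m,h,255,shift=4)
    return cv2.resize(m,(x1-x0,y1-y0),interpolation=cv2.INTER_AREA)/255.
def sfit(p0,model,obs):  # obs: list (cam, soft mask, box)
    sc=np.array([.004,.004,.05])
    def f(d):
        p=p0+d*sc;return sum(((render(c,model(p),b)-m)**2).sum() for c,m,b in obs)
    best=min((minimize(f,np.zeros(3),method='Nelder-Mead',options=dict(initial_simplex=np.vstack([np.zeros(3),np.eye(3)])*k,xatol=.01,fatol=.05)) for k in(1.5,-1)),key=lambda r:r.fun)
    return p0+best.x*sc,best.fun
def boxof(m,pad=8):
    ys,xs=np.nonzero(m);return xs.min()-pad,ys.min()-pad,xs.max()+pad,ys.max()+pad
def crop(m,b):return m[b[1]:b[3],b[0]:b[2]].astype(float)
E
python3 - <<'E'
from sfit import *
np.set_printoptions(precision=4,suppress=True)
M=np.load('masks.npz')
o=[]
for c in('top','side'):
    m=M[f'{c}_tube_mid_0'];b=boxof(m);o.append((c,crop(m,b),b))
a=back('top',[[282.5,180],[289,262]],.016);print(a)
d=a[0]-a[1];p0=np.r_[a[:,:2].mean(0),np.arctan2(d[1],d[0])]
for ob in(o[:1],o[1:],o):print('tube',*sfit(p0,cyl,ob))
j=[]
for c,i in(('top',2),('side',3)):
    m=M[f'{c}_jaw_mid_{i}'];b=boxof(m);j.append((c,crop(m,b),b))
c0=back('top',[[345,239]],.04)[0];print(c0)
for ob in(j[:1],j[1:],j):
    for y0 in np.radians([-45,-15,15,45]):print('jaw',np.degrees(y0),*sfit(np.r_[c0[:2],y0],jaw,ob))
for c,(x0,y0,x1,y1) in {'top':(325,220,365,260),'side':(295,180,335,220)}.items():
    cv2.imwrite(f'pics/{c}_jaw.png',cv2.resize(cv2.imread(f'pics/{c}0.png')[y0:y1,x0:x1],None,fx=10,fy=10,interpolation=cv2.INTER_CUBIC))
cv2.imwrite('pics/jaws.png',np.hstack([cv2.imread('pics/top_jaw.png'),cv2.imread('pics/side_jaw.png')]))
E
```

```text
[[ 0.6491 -0.1951  0.016 ]
 [ 0.3944 -0.2075  0.016 ]]
tube [ 0.521  -0.197   0.0752] 66.67040369088812
tube [ 0.5212 -0.2012  0.0779] 49.62797385620915
tube [ 0.5212 -0.198   0.0711] 180.20525951557096
[ 0.4571 -0.3764  0.04  ]Traceback (most recent call last):
  File "<stdin>", line 15, in <module>
  File "sfit.py", line 34, in sfit
    best=min((minimize(f,np.zeros(3),method='Nelder-Mead',options=dict(initial_simplex=np.vstack([np.zeros(3),np.eye(3)])*k,xatol=.01,fatol=.05)) for k in(1.5,-1)),key=lambda r:r.fun)
  File "sfit.py", line 34, in <genexpr>
    best=min((minimize(f,np.zeros(3),method='Nelder-Mead',options=dict(initial_simplex=np.vstack([np.zeros(3),np.eye(3)])*k,xatol=.01,fatol=.05)) for k in(1.5,-1)),key=lambda r:r.fun)
              ~~~~~~~~^^^^^^^^^^^^^^^^^^^^^^^^^^^^^^^^^^^^^^^^^^^^^^^^^^^^^^^^^^^^^^^^^^^^^^^^^^^^^^^^^^^^^^^^^^^^^^^^^^^^^^^^^^^^^^^^^^^^^^^^^^^
    res = _minimize_neldermead(fun, x0, args, callback, bounds=bounds,
                               **options)
    fxc = func(xc)
    fx = function(np.copy(x), *(wrapper_args + args))
  File "sfit.py", line 33, in f
    p=p0+d*sc;return sum(((render(c,model(p),b)-m)**2).sum() for c,m,b in obs)
                     ~~~^^^^^^^^^^^^^^^^^^^^^^^^^^^^^^^^^^^^^^^^^^^^^^^^^^^^^^
  File "sfit.py", line 33, in <genexpr>
    p=p0+d*sc;return sum(((render(c,model(p),b)-m)**2).sum() for c,m,b in obs)
                           ~~~~~~^^^^^^^^^^^^^^
  File "sfit.py", line 27, in render
    q=(proj(cam,P)+.5-[x0,y0])*S
       ~~~~^^^^^^^
  File "h.py", line 6, in proj
    p=imaging.camera_params(cam);K=np.array(p['K']);T=np.linalg.inv(np.array(p['world_from_camera']))
ValueError: time passes only in moves, steps and waits
```

```bash
python3 - <<'E'
import re
s=open('h.py').read()
s=s.replace("p=imaging.camera_params(cam);","p=CP[cam];").replace("def save","import os,pickle\nif os.path.exists('cp.pkl'): CP=pickle.load(open('cp.pkl','rb'))\nelse:\n    CP={c:imaging.camera_params(c) for c in('top','side')};pickle.dump(CP,open('cp.pkl','wb'))\ndef save",1)
open('h.py','w').write(s)
E
python3 - <<'E'
from sfit import *
np.set_printoptions(precision=4,suppress=True)
M=np.load('masks.npz')
j=[]
for c,i in(('top',2),('side',3)):
    m=M[f'{c}_jaw_mid_{i}'];b=boxof(m);j.append((c,crop(m,b),b))
c0=back('top',[[345,239]],.04)[0];print(c0)
for ob in(j[:1],j[1:],j):
    for y0 in np.radians([-60,-30,0,30]):print('jaw',np.degrees(y0),*sfit(np.r_[c0[:2],y0],jaw,ob))
for c,(x0,y0,x1,y1) in {'top':(325,220,365,260),'side':(295,180,335,220)}.items():
    cv2.imwrite(f'pics/{c}_jaw.png',cv2.resize(cv2.imread(f'pics/{c}0.png')[y0:y1,x0:x1],None,fx=10,fy=10,interpolation=cv2.INTER_CUBIC))
cv2.imwrite('pics/jaws.png',np.hstack([cv2.imread('pics/top_jaw.png'),cv2.imread('pics/side_jaw.png')]))
s=env.state();print(s['time'])
E
```

```text
[ 0.4571 -0.3764  0.04  ]
jaw -59.99999999999999 [ 0.4578 -0.3813 -0.4603] 32.89044213763937
jaw -29.999999999999996 [ 0.4576 -0.3811 -0.4553] 33.853502499038825
jaw 0.0 [ 0.4681 -0.3829 -0.0269] 184.63893886966554
jaw 29.999999999999996 [ 0.4569 -0.3814  0.4409] 200.30405228758167
jaw -59.99999999999999 [ 0.4566 -0.3847 -0.4627] 31.442537485582466
jaw -29.999999999999996 [ 0.4568 -0.3851 -0.4606] 31.245198000768934
jaw 0.0 [ 0.4567 -0.3845 -0.5028] 30.988358323721645
jaw 29.999999999999996 [ 0.4585 -0.3833  1.1668] 98.96281430219148
jaw -59.99999999999999 [ 0.4575 -0.3817 -0.4623] 76.11306420607458
jaw -29.999999999999996 [ 0.4574 -0.3822 -0.4694] 77.08505959246443
jaw 0.0 [ 0.4574 -0.3822 -0.4727] 77.5437293348712
jaw 29.999999999999996 [ 0.4579 -0.3811  0.5509] 359.20429065743946
0.7
```

View pics/jaws.png

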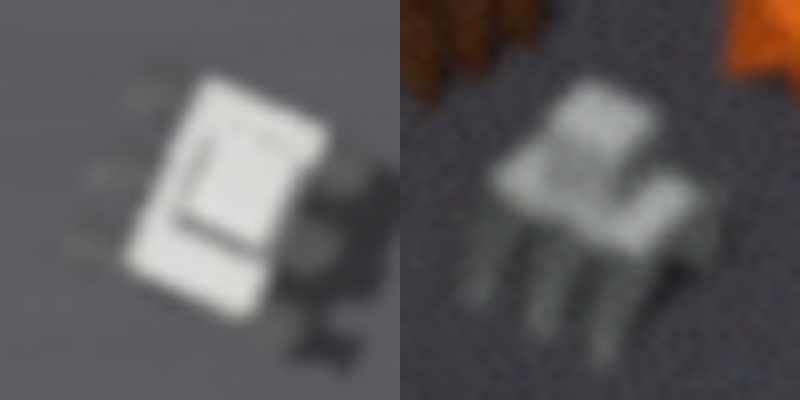

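move_arm --targets '[[[0.24,0.3,0,-0.07,0],[0.48,0.6,0,-0.14,0],[0.72,0.9,0,-0.14,0]]]'

```text
time: 1.08
position: [0.2904, -0.4618, 0.2314]
tcp_rot: [0.707, -0.026, 0.707, 0.026]
ft_force: [0.1, -0.4, -0.2]
width: 0.999
```

move_arm --targets '[[[0.24,0.3,0,0,0],[0.48,0.6,0,0,0],[0.72,0.9,0,0,0]]]'

```text
time: 1.45
position: [0.3986, -0.3265, 0.2317]
tcp_rot: [0.707, -0.027, 0.706, 0.026]
ft_force: [0.7, -0.6, 0.3]
width: 1.0
```

move_arm --targets '[[[0.24,0.28,-0.2,0,0],[0.48,0.56,-0.5,0,0],[0.7,0.85,-0.8,0,0],[0.7,0.85,-0.8,0,0]]]'

```text
time: 1.95
position: [0.5026, -0.1984, 0.1089]
tcp_rot: [0.705, -0.027, 0.708, 0.028]
ft_force: [0.5, -0.6, 0.2]
width: 1.0
```

```bash
python3 - <<'E'
from h import *
np.set_printoptions(precision=4,suppress=True)
a=save('top','top1');b=save('side','side1')
s=env.state();print(s['position'],s['tcp_rot'],s['width'],s['time'],s['ft_force'])
p=s['position'];print(proj('top',p),proj('side',p))
A=cv2.resize(a[150:290,220:360,::-1],None,fx=3.5,fy=3.5,interpolation=cv2.INTER_CUBIC)
B=cv2.resize(b[160:300,220:360,::-1],None,fx=3.5,fy=3.5,interpolation=cv2.INTER_CUBIC)
cv2.imwrite('pics/c1.png',np.hstack([A,B])[:,:])
E
```

```text
[ 0.5027 -0.1997  0.1102] [ 0.7057 -0.0271  0.7075  0.0273] 1.001807337870922 2.05 [-0.2326 -1.0614  0.4723]
[[286.2135 221.8012]] [[291.4017 215.8449]]
```

View pics/c1.png

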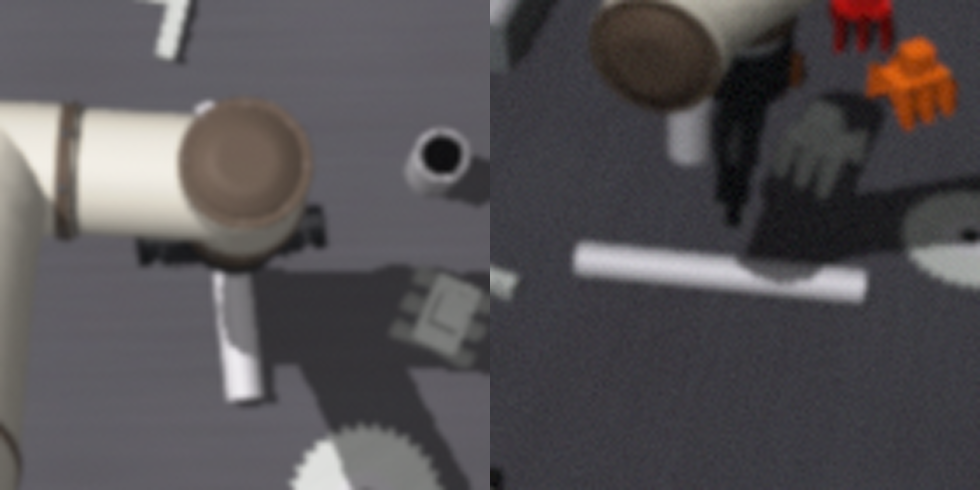

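```bash
python3 - <<'E'
import cv2,numpy as np
cv2.imwrite('pics/full1.png',cv2.resize(np.hstack([cv2.imread('pics/top1.png'),cv2.imread('pics/side1.png')]),(800,300),interpolation=cv2.INTER_AREA))
from cell import env
print(np.round(env.state()['joint_positions'],3))
E
```

```text
[-0.078  0.366 -0.36   0.    -0.847 -1.416]
```

View pics/full1.png

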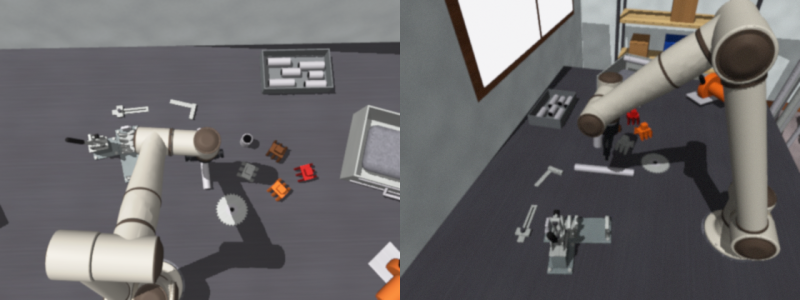

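```bash
python3 - <<'E'
from h import *
for z in(.2,.3,.35,.4,.45,.5):print(z,proj('top',[.5027,-.2,z]),proj('side',[.5027,-.2,z]))
E
```

```text
0.2 [[287.27594777 216.60328763]] [[292.26502612 192.05849098]]
0.3 [[288.49449653 209.88457603]] [[293.3220538  162.41328306]]
0.35 [[289.18532493 206.07555583]] [[293.90345198 146.10749446]]
0.4 [[289.94067929 201.91075894]] [[294.52497245 128.67644333]]
0.45 [[290.77004293 197.33789706]] [[295.19091689 109.99948529]]
0.5 [[291.68485328 192.29390776]] [[295.90622474  89.93809032]]
```

```bash
python3 - <<'E'
from h import *
for y in(-.05,0,.03):
  for z in(.2,.3,.35,.4,.45):print(y,z,proj('top',[.51,y,z]).round(),proj('side',[.51,y,z]).round())
E
```

```text
-0.05 0.2 [[231. 215.]] [[278. 227.]]
-0.05 0.3 [[227. 208.]] [[279. 196.]]
-0.05 0.35 [[225. 205.]] [[279. 179.]]
-0.05 0.4 [[223. 200.]] [[279. 161.]]
-0.05 0.45 [[221. 196.]] [[279. 141.]]
0 0.2 [[212. 216.]] [[274. 241.]]
0 0.3 [[207. 209.]] [[274. 210.]]
0 0.35 [[204. 205.]] [[274. 192.]]
0 0.4 [[201. 201.]] [[274. 174.]]
0 0.45 [[197. 196.]] [[274. 153.]]
0.03 0.2 [[201. 216.]] [[271. 250.]]
0.03 0.3 [[195. 209.]] [[271. 218.]]
0.03 0.35 [[191. 205.]] [[271. 201.]]
0.03 0.4 [[187. 201.]] [[270. 182.]]
0.03 0.45 [[183. 197.]] [[270. 161.]]
```

move_arm --targets '[[[0,0,-0.3,0,0],[0,0,-0.5,0,0],[0,0,-0.65,0,0],[0,0,-0.7,0,0],[0,0,-0.7,0,1],[0,0,-0.7,0,1],[0,0,-0.7,0,1],[0,0,-0.7,0,1],[0,0,-0.7,0,1],[0,0,-0.7,0,1]]]'

```text
time: 3.3
position: [0.5035, -0.2007, 0.0077]
tcp_rot: [0.707, -0.027, 0.706, 0.026]
ft_force: [-1.6, -0.3, 6.6]
width: 0.348
```

move_arm --targets '[[[0,0,0.05,0,1],[0,0,0.2,0,1],[0,0,0.5,0,1],[0,0,0.8,0,1],[0,0,0.8,0,1],[0,0,0.8,0,1]]]'

```text
time: 4.05
position: [0.5016, -0.2001, 0.1257]
tcp_rot: [0.706, -0.026, 0.707, 0.027]
ft_force: [-0.2, 0.1, -1.4]
width: 0.353
```

```bash
python3 - <<'E'
from h import *
np.set_printoptions(precision=4,suppress=True)
a=save('top','top2');b=save('side','side2')
s=env.state();print(s['position'],s['tcp_rot'],s['width'],s['time'],s['ft_force'],s['ft_torque'])
A=cv2.resize(a[150:290,220:360,::-1],None,fx=3.5,fy=3.5,interpolation=cv2.INTER_CUBIC)
B=cv2.resize(b[130:270,220:360,::-1],None,fx=3.5,fy=3.5,interpolation=cv2.INTER_CUBIC)
cv2.imwrite('pics/c2.png',np.hstack([A,B])[:,:])
E
```

```text
[ 0.5013 -0.2002  0.1248] [ 0.7054 -0.026   0.7078  0.0267] 0.3491360956226647 4.15 [-0.1936 -0.4315 -1.7718] [ 0.0662  0.0662 -0.0082]
```

View pics/c2.png

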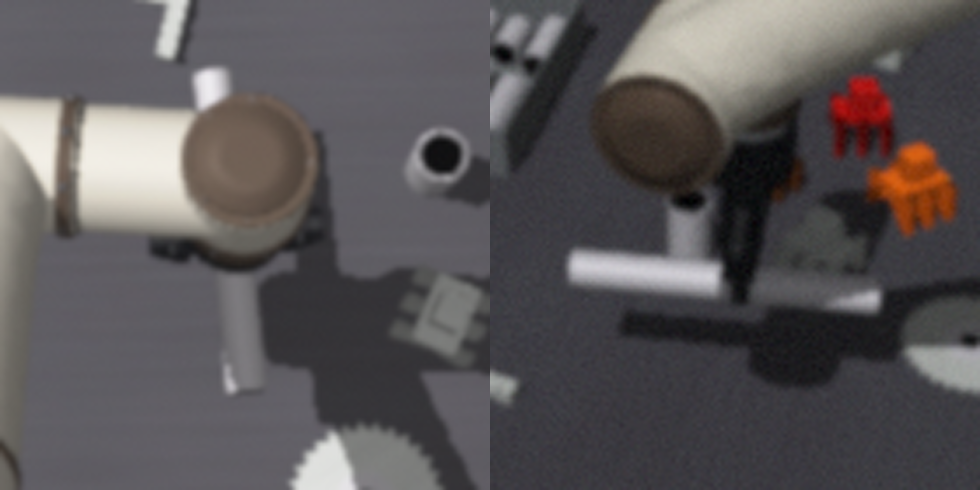

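move_arm --targets '[[[0,0.2,0,0.02,1],[0,0.5,0,0.04,1],[0,0.8,0,0.06,1],[0,1.0,0,0.08,1]]]'

```text
time: 4.65
position: [0.5016, -0.049, 0.1249]
tcp_rot: [0.702, -0.072, 0.705, 0.071]
ft_force: [-0.4, 0.2, -1.5]
width: 0.352
```

move_arm --targets '[[[0,0.3,0,0,1],[0,0.6,0,0,1],[0,0.85,0,0,1],[-0.02,1.0,0,0,1],[-0.02,1.0,0,0,1],[-0.02,1.0,0,0,1]]]'

```text
time: 5.4
position: [0.499, 0.0989, 0.1254]
tcp_rot: [0.703, -0.071, 0.704, 0.07]
ft_force: [0.2, -0.6, -1.7]
width: 0.352
```

```bash
python3 - <<'E'
from h import *
np.set_printoptions(precision=4,suppress=True)
a=save('top','top3');b=save('side','side3')
s=env.state();print(s['position'],s['tcp_rot'],s['width'],s['time'],s['ft_force'],s['ft_torque'])
A=cv2.resize(a[140:280,80:240,::-1],None,fx=5,fy=4,interpolation=cv2.INTER_CUBIC)
cv2.imwrite('pics/c3a.png',cv2.resize(a[150:270,80:240,::-1],None,fx=5,fy=5,interpolation=cv2.INTER_CUBIC))
cv2.imwrite('pics/c3b.png',cv2.resize(b[260:380,170:330,::-1],None,fx=5,fy=5,interpolation=cv2.INTER_CUBIC))
E
```

```text
[0.4993 0.0986 0.1258] [ 0.7031 -0.0706  0.704   0.0702] 0.35156204989850914 5.5 [-0.6256  0.4213 -1.1903] [-0.0155  0.0535 -0.0153]
```

View pics/c3a.png

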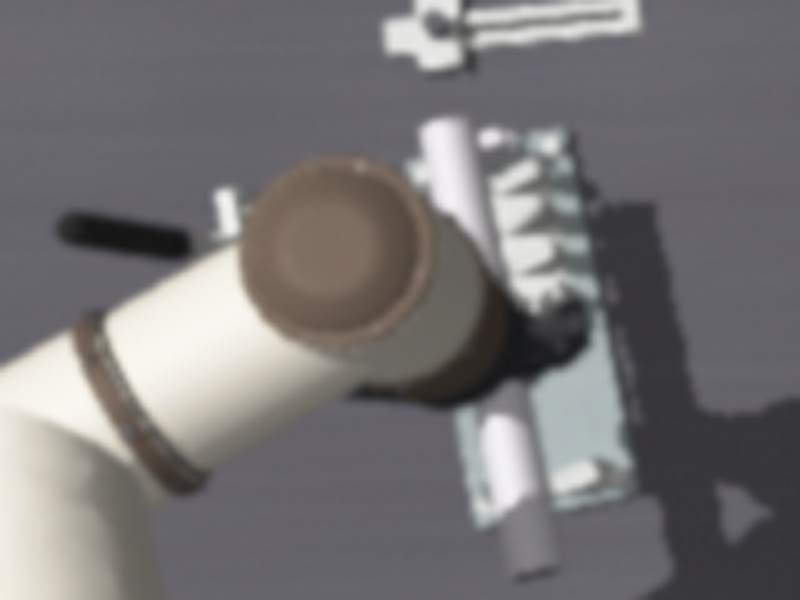

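View pics/c3b.png

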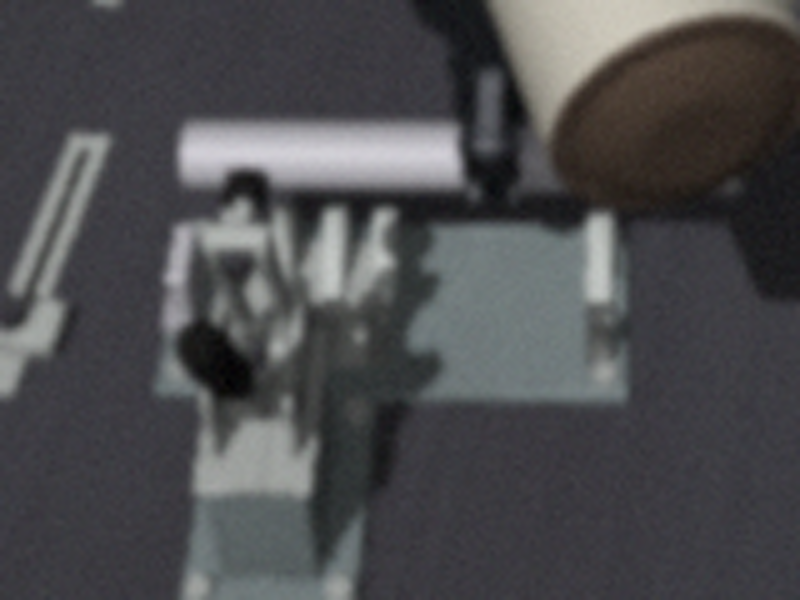

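```bash
cat > ov.py <<'E'
from h import *
from vfit import pose2T
def tubeseg(im,c,mid,yaw,z,x0,y0,s,col):
    d=np.array([np.cos(yaw),np.sin(yaw),0]);n=np.array([-d[1],d[0],0]);m=np.array([mid[0],mid[1],z])
    a=np.linspace(0,2*np.pi,40)
    for e in(-.13,.13):
        C=m+e*d+.016*(np.cos(a)[:,None]*n+np.sin(a)[:,None]*np.array([0,0,1]))
        q=((proj(c,C)+.5-[x0,y0])*s).astype(np.int32);cv2.polylines(im,[q],True,col,1)
    A=[m+e*d for e in(-.13,.13)];q=((proj(c,np.array(A))+.5-[x0,y0])*s).astype(int);cv2.line(im,tuple(map(int,q[0])),tuple(map(int,q[1])),col,1)
E
python3 - <<'E'
from ov import *
tcp=np.array([.4993,.0986,.1258]);yaw=.1995
mid=tcp[:2]+.0185*np.array([np.cos(yaw),np.sin(yaw)])
for c,f,(x0,y0) in(('top','c3a',(80,150)),('side','c3b',(170,260))):
    im=cv2.imread(f'pics/{f}.png');tubeseg(im,c,mid,yaw,.1341,x0,y0,5,(0,0,255));cv2.imwrite(f'pics/{f}_o.png',im)
E
```

View pics/c3a_o.png

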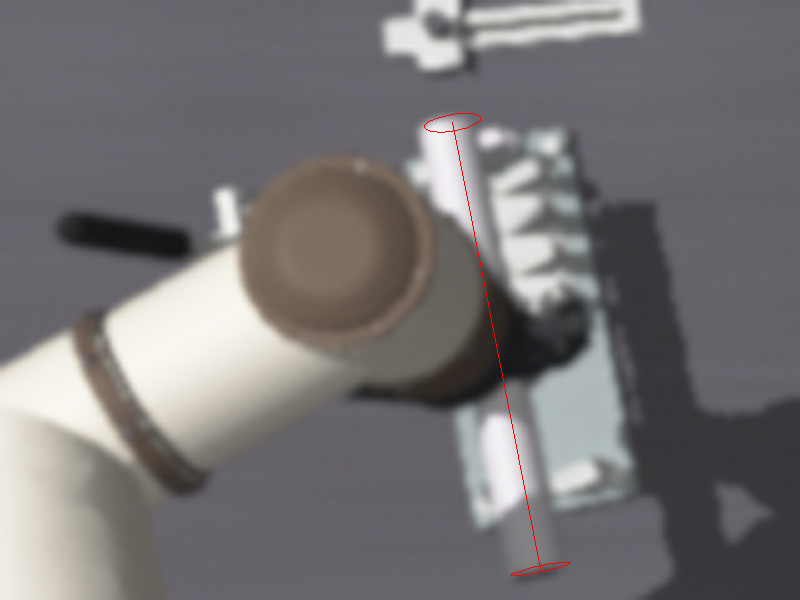

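View pics/c3b_o.png

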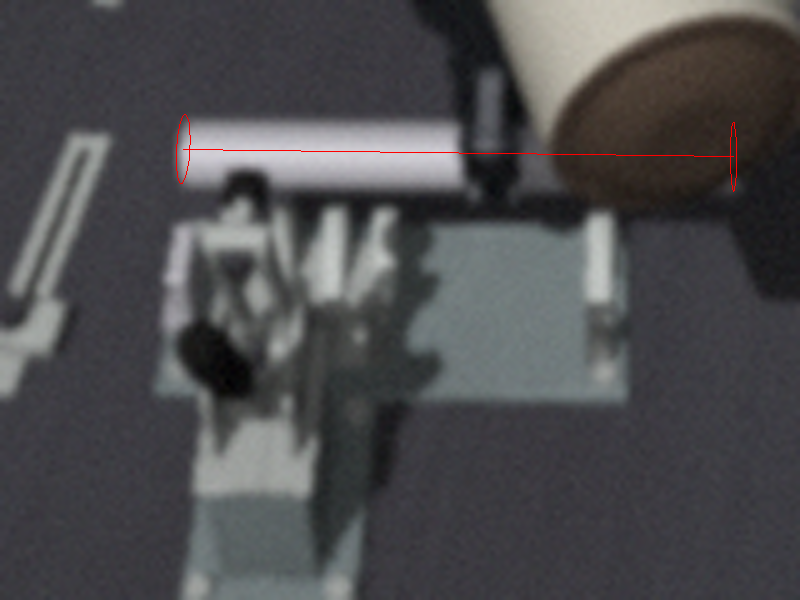

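move_arm --targets '[[[0,0.007,-0.1,0,1],[0,0.007,-0.25,0,1],[0,0.007,-0.4,0,1],[0,0.007,-0.5,0,1],[0,0.007,-0.56,0,1],[0,0.007,-0.6,0,1],[0,0.007,-0.6,0,1]]]'

```text
time: 6.38
position: [0.4997, 0.1005, 0.0362]
tcp_rot: [0.704, -0.071, 0.704, 0.071]
ft_force: [0.2, 0.7, -1.6]
width: 0.351
```

move_arm --targets '[[[0,0,-0.01,0,1],[0,0,-0.02,0,1],[0,0,-0.02,0,1]]]'

```text
time: 6.75
position: [0.4996, 0.1006, 0.0334]
tcp_rot: [0.704, -0.071, 0.703, 0.071]
ft_force: [-0.4, -0.2, -2.4]
width: 0.353
```

move_arm --targets '[[[0,0,-0.01,0,1],[0,0,-0.015,0,1],[0,0,-0.015,0,1]]]'

```text
time: 7.12
position: [0.4997, 0.1005, 0.0311]
tcp_rot: [0.704, -0.071, 0.704, 0.071]
ft_force: [-1.2, -0.9, -1.1]
width: 0.349
```

move_arm --targets '[[[0,0,-0.01,0,1],[0,0,-0.02,0,1],[0,0,-0.02,0,1]]]'

```text
time: 7.5
position: [0.5002, 0.0999, 0.0296]
tcp_rot: [0.704, -0.072, 0.703, 0.071]
ft_force: [-2.2, -4.3, 9.2]
width: 0.348
```

move_arm --targets '[[[0,-0.007,0.005,0,1],[0.02,-0.003,0.005,0,1],[0.033,0,0.005,0,1],[0.033,0,0.005,0,1]]]'

```text
time: 8.0
position: [0.5008, 0.0993, 0.0291]
tcp_rot: [0.701, -0.071, 0.707, 0.069]
ft_force: [-11.1, 0.9, 14.2]
width: 0.35
```

```bash
python3 - <<'E'
from h import *
np.set_printoptions(precision=4,suppress=True)
a=save('top','top4');b=save('side','side4')
s=env.state();print(s['position'],s['tcp_rot'],s['width'],s['time'],s['ft_force'],s['ft_torque'])
A=cv2.resize(a[150:270,140:220,::-1],None,fx=5,fy=5,interpolation=cv2.INTER_CUBIC)
B=cv2.resize(b[280:380,190:330,::-1],None,fx=5,fy=5,interpolation=cv2.INTER_CUBIC)
cv2.imwrite('pics/c4a.png',A)
cv2.imwrite('pics/c4b.png',B)
E
```

```text
[0.5008 0.0993 0.0292] [ 0.7008 -0.0708  0.7064  0.0694] 0.3510199921985991 8.1 [-11.695    0.1671  14.7338] [ 0.2842  2.9396 -0.2644]
```

View pics/c4a.png

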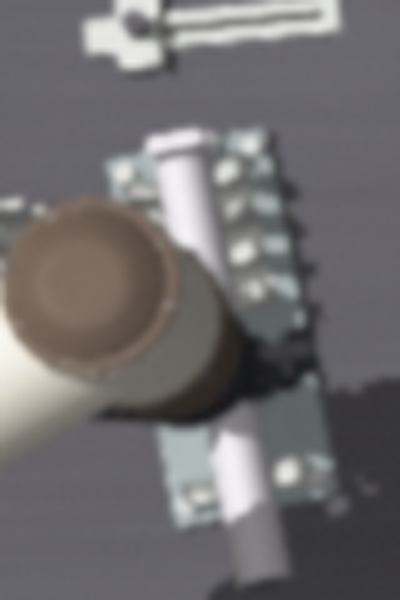

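View pics/c4b.png

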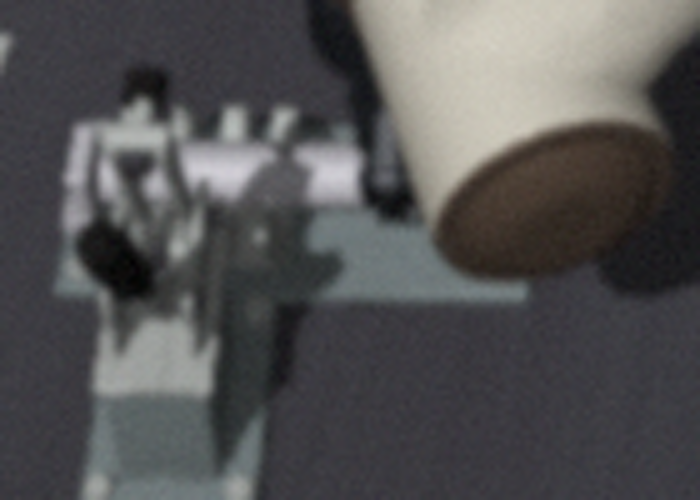

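move_arm --targets '[[[0,0,0.013,0,1],[0,0,0.013,0,1],[0,0,0.013,0,1]]]'

```text
time: 8.48
position: [0.5049, 0.1007, 0.0305]
tcp_rot: [0.704, -0.071, 0.703, 0.071]
ft_force: [-0.2, 0.0, -1.4]
width: 0.352
```

move_arm --targets '[[[0.013,0.003,0,0,1],[0.026,0.005,0,0,1],[0.026,0.005,0,0,1]]]'

```text
time: 8.85
position: [0.5065, 0.1006, 0.03]
tcp_rot: [0.702, -0.071, 0.705, 0.07]
ft_force: [-4.9, 0.4, -0.2]
width: 0.348
```

move_arm --targets '[[[0.01,0.002,0.004,0,1],[0.01,0.002,0.004,0,1]]]'

```text
time: 9.1
position: [0.5065, 0.1003, 0.0302]
tcp_rot: [0.701, -0.071, 0.706, 0.07]
ft_force: [-6.6, 0.2, -0.3]
width: 0.348
```

```bash
python3 - <<'E'
from h import *
np.set_printoptions(precision=4,suppress=True)
a=save('top','top5')
s=env.state();print(s['position'],s['tcp_rot'],s['width'],s['time'],s['ft_force'],s['ft_torque'])
A=cv2.resize(np.hstack([cv2.imread('pics/top4.png')[165:225,150:210],a[165:225,150:210,::-1]]),None,fx=6,fy=6,interpolation=cv2.INTER_CUBIC)
cv2.imwrite('pics/c5a.png',A)
E
```

```text
[0.5066 0.1004 0.0302] [ 0.7009 -0.0713  0.7062  0.0699] 0.35351657407782416 9.15 [-6.1777  0.5713 -0.3173] [0.1088 2.0103 0.1858]
```

View pics/c5a.png

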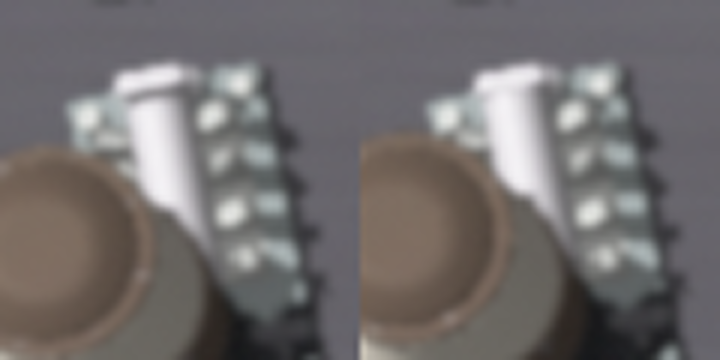

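move_arm --targets '[[[-0.008,-0.001,-0.002,0,1],[-0.008,-0.001,-0.004,0,1],[-0.008,-0.001,-0.004,0,0.5],[-0.008,-0.001,-0.004,0,0.2],[-0.008,-0.001,-0.004,0,0],[-0.008,-0.001,-0.004,0,0],[-0.008,-0.001,-0.004,0,0]]]'

```text
time: 10.02
position: [0.509, 0.1015, 0.0309]
tcp_rot: [0.704, -0.071, 0.703, 0.071]
ft_force: [-0.3, 0.0, 0.7]
width: 1.002
```

```bash
python3 - <<'E'
from h import *
np.set_printoptions(precision=4,suppress=True)
s=env.state();print(s['position'],s['tcp_rot'],s['width'],s['time'],s['ft_force'],s['ft_torque'])
E
```

```text
[0.509  0.1015 0.0309] [ 0.7037 -0.0707  0.7034  0.0708] 1.0018470810884275 10.025 [-0.3136  0.0438  0.7296] [ 0.0005 -0.0023 -0.0276]
```

move_arm --targets '[[[0,0,0.1,0,0],[0,0,0.4,0,0],[0,0,0.8,0,0],[0,-0.2,1.0,0,0],[0,-0.6,1.0,0,0],[0,-1.0,1.0,0,0]]]'

```text
time: 10.78
position: [0.509, -0.0497, 0.1828]
tcp_rot: [0.705, -0.071, 0.702, 0.071]
ft_force: [0.6, 0.3, 0.1]
width: 1.001
```

```bash
python3 - <<'E'
from h import *
from sfit import cyl
from vfit import *
np.set_printoptions(precision=4,suppress=True)
a=save('top','top6');b=save('side','side6')
s=env.state();print(s['position'],s['tcp_rot'],s['width'],s['time'],s['ft_force'],s['ft_torque'])
cv2.imwrite('pics/c6a.png',cv2.resize(a[150:270,80:240,::-1],None,fx=5,fy=5,interpolation=cv2.INTER_CUBIC))
cv2.imwrite('pics/c6b.png',cv2.resize(b[270:390,150:310,::-1],None,fx=5,fy=5,interpolation=cv2.INTER_CUBIC))
E
```

```text
[ 0.508  -0.0527  0.182 ] [ 0.7041 -0.0687  0.7034  0.0685] 0.9986282479483372 10.875 [ 0.379  -0.022   0.1077] [0.1043 0.0168 0.001 ]
```

View pics/c6a.png

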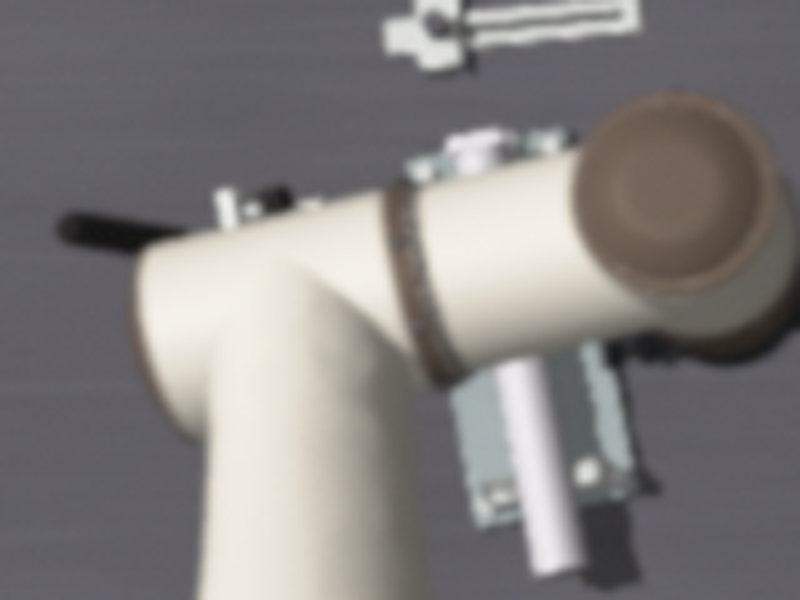

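View pics/c6b.png

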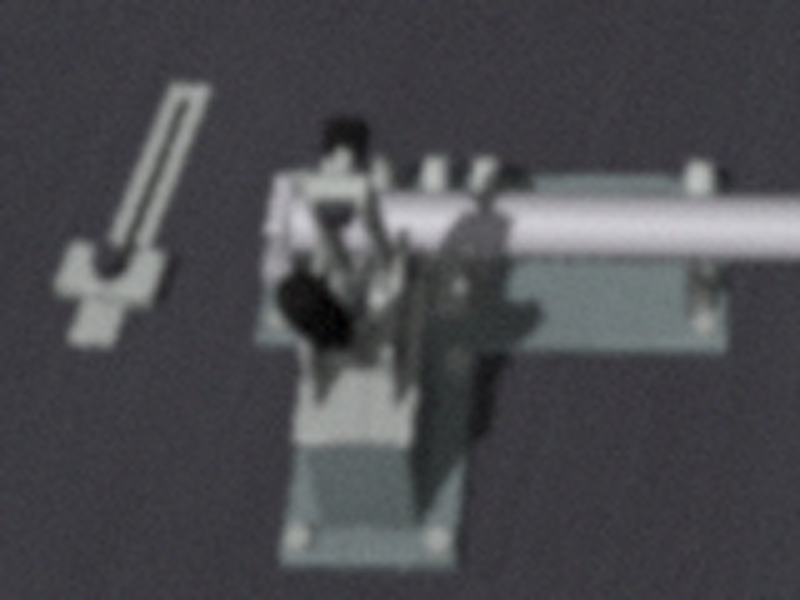

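move_arm --targets '[[[-0.05,-0.3,0,0.11,0],[-0.1,-0.65,0,0.22,0],[-0.17,-1.0,0,0.33,0]]]'

```text
time: 11.25
position: [0.4838, -0.1979, 0.1819]
tcp_rot: [0.662, -0.25, 0.661, 0.249]
ft_force: [1.1, 0.1, 0.6]
width: 0.997
```

move_arm --targets '[[[-0.05,-0.35,0,0.08,0],[-0.1,-0.7,0,0.17,0],[-0.17,-1.0,0,0.25,0],[-0.17,-1.0,0,0.25,0],[-0.17,-1.0,0,0.25,0]]]'

```text
time: 11.88
position: [0.4583, -0.3465, 0.1812]
tcp_rot: [0.602, -0.371, 0.602, 0.371]
ft_force: [1.1, 1.2, -0.5]
width: 0.997
```

```bash
python3 - <<'E'
from h import *
np.set_printoptions(precision=4,suppress=True)
a=save('top','top7');b=save('side','side7')
s=env.state();print(s['position'],s['tcp_rot'],s['width'],s['time'],s['ft_force'])
w,x,y,z=s['tcp_rot'];print(np.degrees(np.arctan2(1-2*(x*x+z*z),2*(x*y-w*z))))
A=cv2.resize(a[180:300,280:440,::-1],None,fx=3.5,fy=3.5,interpolation=cv2.INTER_CUBIC)
B=cv2.resize(b[130:250,220:380,::-1],None,fx=3.5,fy=3.5,interpolation=cv2.INTER_CUBIC)
cv2.imwrite('pics/c7.png',np.vstack([A,B])[:600*2])
E
```

```text
[ 0.4586 -0.3458  0.1812] [ 0.6016 -0.3719  0.6014  0.3717] 1.0009847085885852 11.975 [ 0.4614 -0.0811 -0.2697]
153.4372881010867
```

View pics/c7.png

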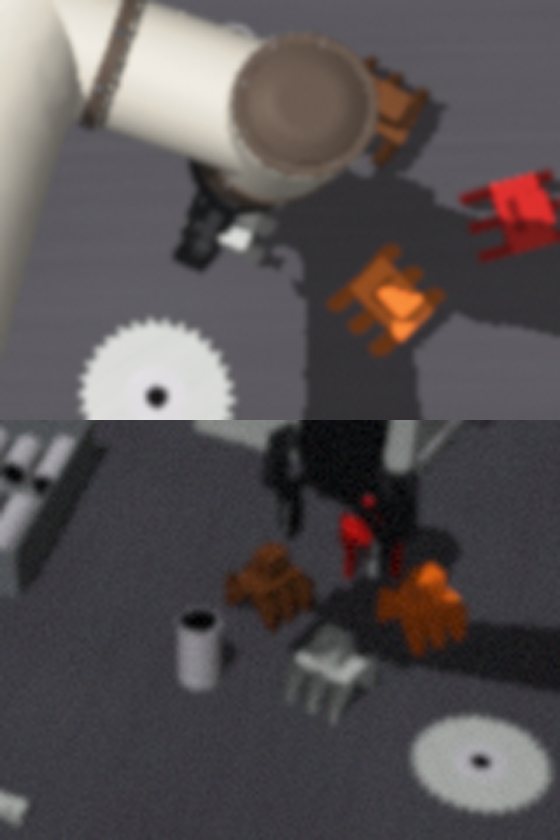

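move_arm --targets '[[[0,-0.15,-0.2,0,0],[0,-0.25,-0.4,0,0],[0,-0.25,-0.6,0,0],[0,-0.25,-0.75,0,0],[0,-0.25,-0.82,0,0],[0,-0.25,-0.87,0,0],[0,-0.25,-0.87,0,0]]]'

```text
time: 12.85
position: [0.4586, -0.3841, 0.0505]
tcp_rot: [0.602, -0.372, 0.602, 0.372]
ft_force: [0.1, 0.7, 0.7]
width: 1.003
```

```bash
python3 - <<'E'
from h import *
np.set_printoptions(precision=4,suppress=True)
a=save('top','top8');b=save('side','side8')
s=env.state();print(s['position'],s['tcp_rot'],s['width'],s['time'],s['ft_force'])
A=cv2.resize(a[200:300,300:400,::-1],None,fx=4,fy=4,interpolation=cv2.INTER_CUBIC)
B=cv2.resize(b[150:250,260:360,::-1],None,fx=4,fy=4,interpolation=cv2.INTER_CUBIC)
cv2.imwrite('pics/c8.png',np.hstack([A,B]))
E
```

```text
[ 0.4588 -0.3845  0.0512] [ 0.6019 -0.3721  0.6013  0.371 ] 0.9976488129870341 12.95 [ 1.7839 -0.6155 -0.4386]
```

View pics/c8.png

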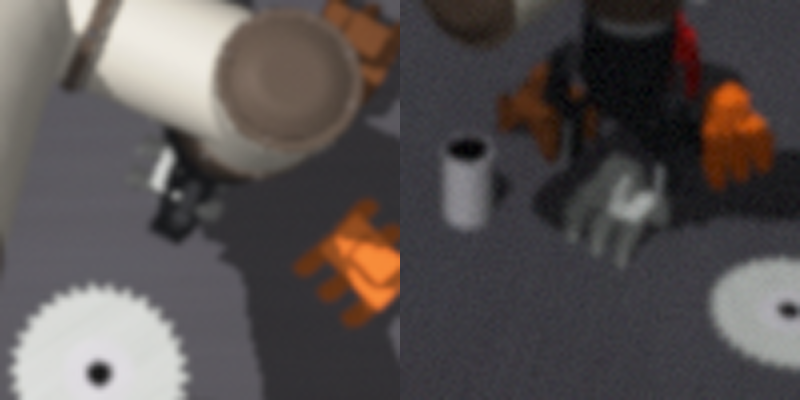

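```bash
python3 - <<'E'
from h import *
im=cv2.imread('pics/c8.png')
t=np.array([.4588,-.3845,.0512]);a=np.radians(153.44);d=np.array([np.cos(a),np.sin(a),0]);n=np.array([-d[1],d[0],0])
def dr(P,col):
    for c,(x0,y0,ox) in {'top':(300,200,0),'side':(260,150,400)}.items():
        q=(proj(c,np.array(P))+.5-[x0,y0])*4
        if c=='side' or True:
            q[:,0]+=ox
            cv2.polylines(im,[q.astype(np.int32)],True,col,1)
z=np.array([0,0,1.])
for s in(1,-1):
    b=t+z*.013
    dr([b+s*d*.0425+n*.011,b+s*d*.057+n*.011,b+s*d*.057-n*.011,b+s*d*.0425-n*.011],(0,0,255))
b=t.copy();b[2]=.074
dr([b+d*.015+n*.013,b-d*.015+n*.013,b-d*.015-n*.013,b+d*.015-n*.013],(0,255,0))
b[2]=.044
dr([b+d*.031+n*.02,b-d*.031+n*.02,b-d*.031-n*.02,b+d*.031-n*.02],(0,255,255))
cv2.imwrite('pics/c8o.png',im)
E
```

```text
(no output)
```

View pics/c8o.png

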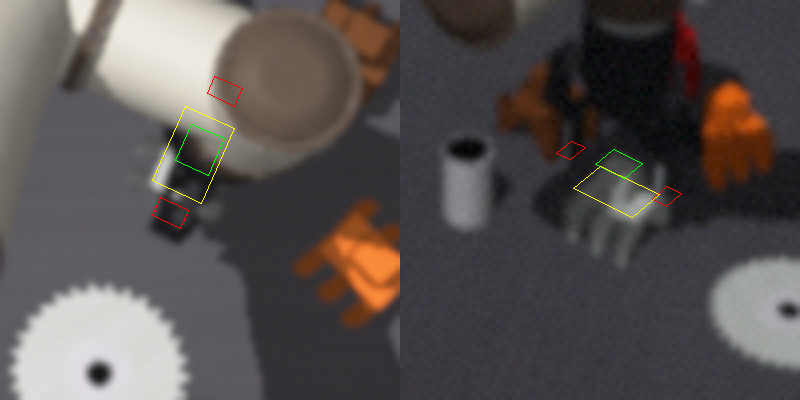

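move_arm --targets '[[[0,0,0,0,0.4],[0,0,0,0,1],[0,0,0,0,1],[0,0,0,0,1],[0,0,0,0,1],[0,0,0,0,1]]]'

```text
time: 13.7
position: [0.4579, -0.3844, 0.0506]
tcp_rot: [0.602, -0.371, 0.602, 0.371]
ft_force: [-1.5, 1.7, 4.3]
width: 0.341
```

```bash
python3 - <<'E'
from h import *
np.set_printoptions(precision=4,suppress=True)
b=save('side','side9');a=save('top','top9')
s=env.state();print(s['position'],s['tcp_rot'],s['width'],s['time'],s['ft_force'])
A=cv2.resize(a[200:300,300:400,::-1],None,fx=4,fy=4,interpolation=cv2.INTER_CUBIC)
B=cv2.resize(b[150:250,260:360,::-1],None,fx=4,fy=4,interpolation=cv2.INTER_CUBIC)
cv2.imwrite('pics/c9.png',np.hstack([A,B]))
E
```

```text
[ 0.4579 -0.3844  0.0505] [ 0.6016 -0.3713  0.6018  0.3715] 0.3407754262409065 13.8 [-3.1306  0.853   4.6149]
```

View pics/c9.png

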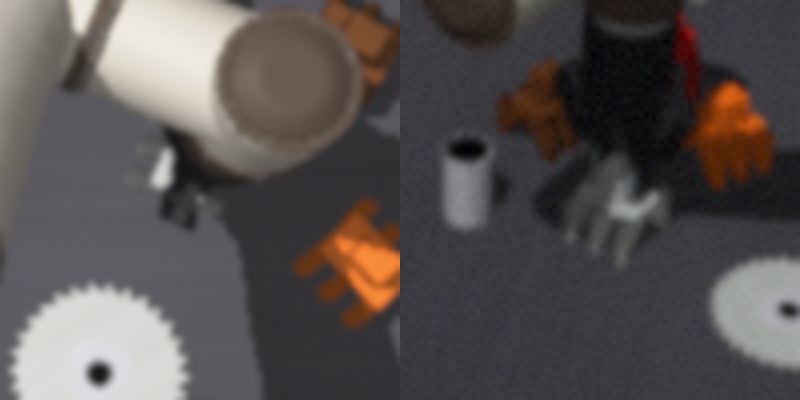

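```bash
python3 - <<'E'
from h import *
from scipy.optimize import least_squares
O=np.array([.5296,.1051]);c,s=np.cos(.2),np.sin(.2)
def tri(u,v):
    r=least_squares(lambda P:np.r_[(proj('top',P)[0]-u),(proj('side',P)[0]-v)],[.58,.17,.2]);P=r.x
    d=P[:2]-O;return P.round(4),np.round([c*d[0]+s*d[1],-s*d[0]+c*d[1],P[2]],4),r.fun.round(2)
print('foot',tri([135,190.2],[219,295.5]))
print('handle tip',tri([92.5,195.5],[209,328]))
E
```

```text
foot (array([0.5791, 0.1999, 0.2235]), array([0.0674, 0.0831, 0.2235]), array([ 0.01,  0.06, -0.04, -0.01]))
handle tip (array([0.5601, 0.2966, 0.2608]), array([0.0679, 0.1816, 0.2608]), array([-0.03, -0.26,  0.18,  0.05]))
```

move_arm --targets '[[[0,0,0.05,0,1],[0,0,0.2,0,1],[0,0,0.45,0,1],[0,0,0.6,0,1],[0,0.2,0.6,0.05,1],[0.05,0.5,0.6,0.1,1],[0.1,0.8,0.6,0.2,1]]]'

```text
time: 14.68
position: [0.4731, -0.2631, 0.1396]
tcp_rot: [0.535, -0.462, 0.535, 0.462]
ft_force: [0.7, 0.7, -3.7]
width: 0.335
```

move_arm --targets '[[[0.1,0.35,0,0.1,1],[0.2,0.7,0,0.22,1],[0.25,1.0,0,0.22,1],[0.25,1.0,0,0.22,1],[0.25,1.0,0,0.22,1]]]'

```text
time: 15.3
position: [0.5105, -0.1142, 0.1398]
tcp_rot: [0.449, -0.546, 0.449, 0.547]
ft_force: [-0.5, 0.9, -3.5]
width: 0.341
```

```bash
python3 - <<'E'
from h import *
np.set_printoptions(precision=4,suppress=True)
b=save('side','side10');a=save('top','top10')
s=env.state();print(s['position'],s['tcp_rot'],s['width'],s['time'],s['ft_force'])
w,x,y,z=s['tcp_rot'];print(np.degrees(np.arctan2(1-2*(x*x+z*z),2*(x*y-w*z))))
q=proj('top',s['position'])[0].astype(int);r=proj('side',s['position'])[0].astype(int)
A=cv2.resize(a[q[1]-60:q[1]+60,q[0]-60:q[0]+60,::-1],None,fx=3.3,fy=3.3,interpolation=cv2.INTER_CUBIC)
B=cv2.resize(b[r[1]-60:r[1]+60,r[0]-60:r[0]+60,::-1],None,fx=3.3,fy=3.3,interpolation=cv2.INTER_CUBIC)
cv2.imwrite('pics/c10.png',np.hstack([A,B]));print(q,r)
E
```

```text
[ 0.5103 -0.1151  0.1399] [ 0.4492 -0.5458  0.4494  0.5462] 0.3426599151853994 15.4 [-0.0259 -0.5326 -4.2155]
-168.9010159085059
[256 218] [283 227]
```

View pics/c10.png

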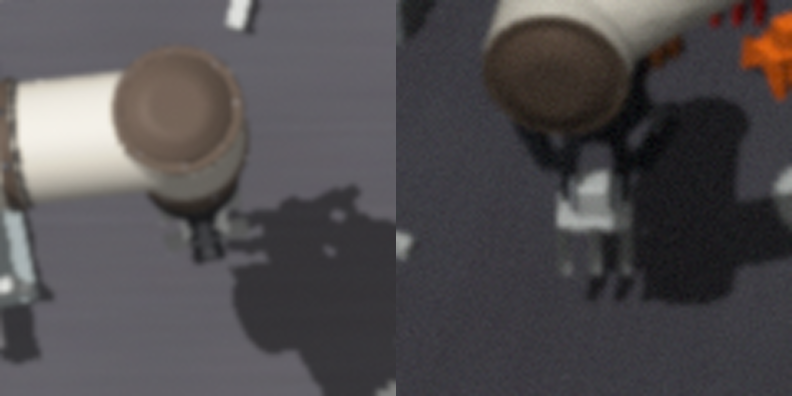

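```bash
python3 - <<'E'
from sfit import *
np.set_printoptions(precision=4,suppress=True)
im=cv2.imread('pics/side10.png');x0,y0,x1,y1=223,167,343,287
c=im[y0:y1,x0:x1]
big=cv2.resize(c,None,fx=6,fy=6,interpolation=cv2.INTER_CUBIC)
t=np.array([.5103,-.1151]);yaw=np.radians(11.1)
zb=.1399-.0505
for P in jaw([t[0],t[1],yaw],zb):
    q=(proj('side',P)+.5-[x0,y0])*6
    cv2.polylines(big,[cv2.convexHull(q.astype(np.int32))],True,(0,0,255),1)
cv2.imwrite('pics/c10o.png',big[200:650,150:650])
E
```

```text
(no output)
```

View pics/c10o.png

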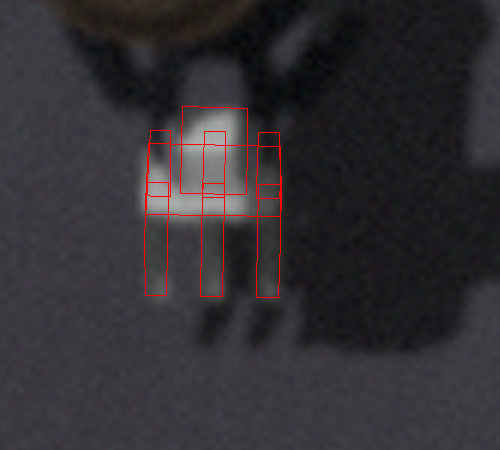

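move_arm --targets '[[[0.1,0.3,0,0,1],[0.2,0.6,0,0,1],[0.3,0.8,0,0,1]]]'

```text
time: 15.78
position: [0.5561, 0.006, 0.1402]
tcp_rot: [0.449, -0.546, 0.449, 0.546]
ft_force: [-0.2, 0.0, -3.1]
width: 0.34
```

move_arm --targets '[[[0.1,0.3,0,0,1],[0.2,0.55,0,0,1],[0.28,0.7,0,0,1],[0.287,0.74,0,0,1],[0.287,0.76,0,0,1],[0.287,0.76,0,0,1]]]'

```text
time: 16.52
position: [0.5983, 0.1185, 0.1402]
tcp_rot: [0.449, -0.546, 0.45, 0.546]
ft_force: [0.0, 0.9, -2.4]
width: 0.338
```

```bash
cat > jo.py <<'E'
from sfit import *
import sys
np.set_printoptions(precision=4,suppress=True)
def run(tag,dz=.0505):
    b=save('side','side'+tag);a=save('top','top'+tag)
    s=env.state();p=s['position'];print(p,s['width'],s['time'],s['ft_force'])
    w,x,y,z=s['tcp_rot'];yaw=np.arctan2(1-2*(x*x+z*z),2*(x*y-w*z))+np.pi;print(np.degrees(yaw))
    O=np.array([.5298,.1051]);d=p[:2]-O;c,sn=np.cos(.2),np.sin(.2);print('vice',c*d[0]+sn*d[1],-sn*d[0]+c*d[1])
    x0,y0,x1,y1=150,260,310,380
    big=cv2.resize(b[y0:y1,x0:x1,::-1],None,fx=5,fy=5,interpolation=cv2.INTER_CUBIC);raw=big.copy()
    for P in jaw([p[0],p[1],yaw],p[2]-dz):
        q=(proj('side',P)+.5-[x0,y0])*5
        cv2.polylines(big,[cv2.convexHull(q.astype(np.int32))],True,(0,0,255),1)
    cv2.imwrite(f'pics/j{tag}o.png',big);cv2.imwrite(f'pics/j{tag}.png',raw)
    cv2.imwrite(f'pics/jt{tag}.png',cv2.resize(a[130:270,80:240,::-1],None,fx=4,fy=4,interpolation=cv2.INTER_CUBIC))
if __name__=='__main__':run(sys.argv[1])
E
python3 jo.py 11
```

```text
[0.5985 0.1187 0.1404] 0.34067753107632126 16.625 [ 0.0051 -0.5816 -3.7829]
11.10561801412479
vice 0.06997716624623407 -0.00034534719643444615
```

View pics/j11.png

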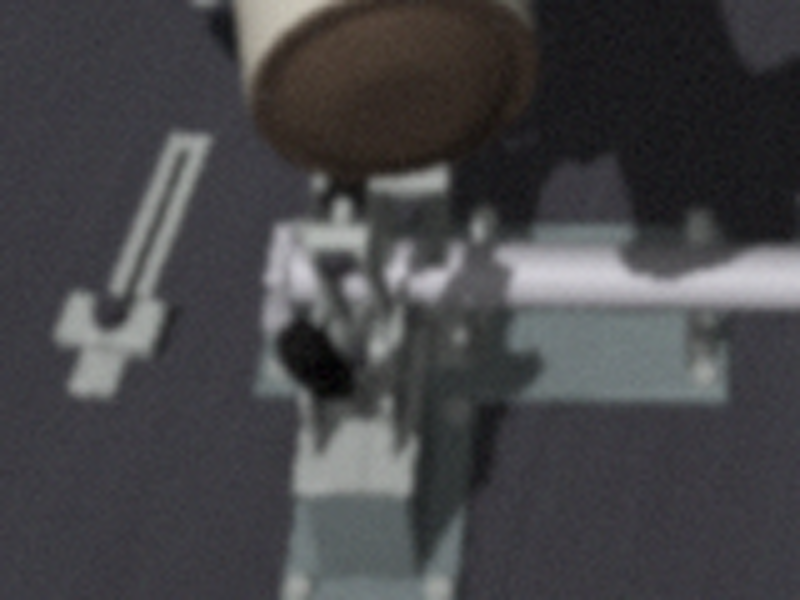

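View pics/jt11.png

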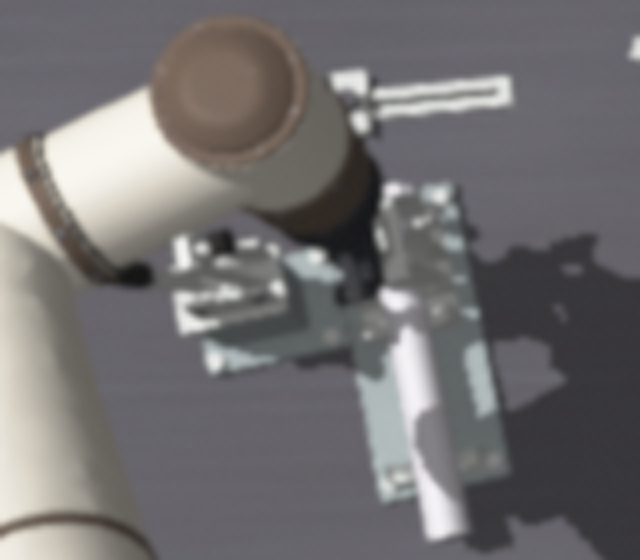

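View pics/j11o.png

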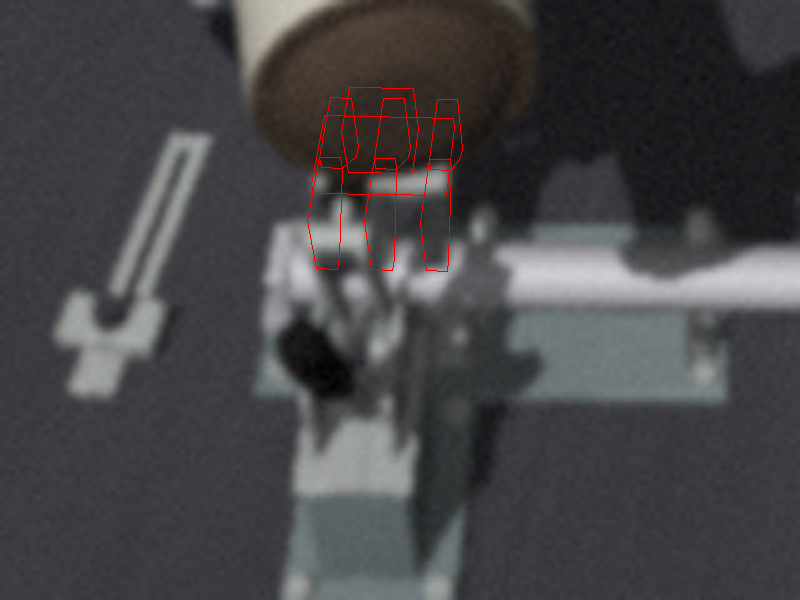

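```bash
python3 - <<'E'
from h import *
from vfit import pose2T
f=pose2T([.5298,.1051,.2])
x0,y0=150,260
im=cv2.imread('pics/j11.png')
def box(x0,x1,y0,y1,z0,z1):
    P=np.array([[x,y,z] for x in(x0,x1) for y in(y0,y1) for z in(z0,z1)])/1000.
    return [(P[i],P[j]) for i in range(8) for j in range(i) if bin(i^j).count('1')==1]
for b in [box(x-5,x+5,-36,-30,40,45) for x in(31,57,83,109)]+[box(-86,-74,-36,36,10,45),box(125,140,-17,17,10,54),box(-95,140,-50,50,10,10.1)]:
    for a,c in b:
        q=(proj('side',f(np.array([a,c])))+.5-[x0,y0])*5
        cv2.line(im,tuple(map(int,q[0])),tuple(map(int,q[1])),(0,255,255),1)
cv2.imwrite('pics/j11v.png',im)
E
```

```text
(no output)
```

View pics/j11v.png

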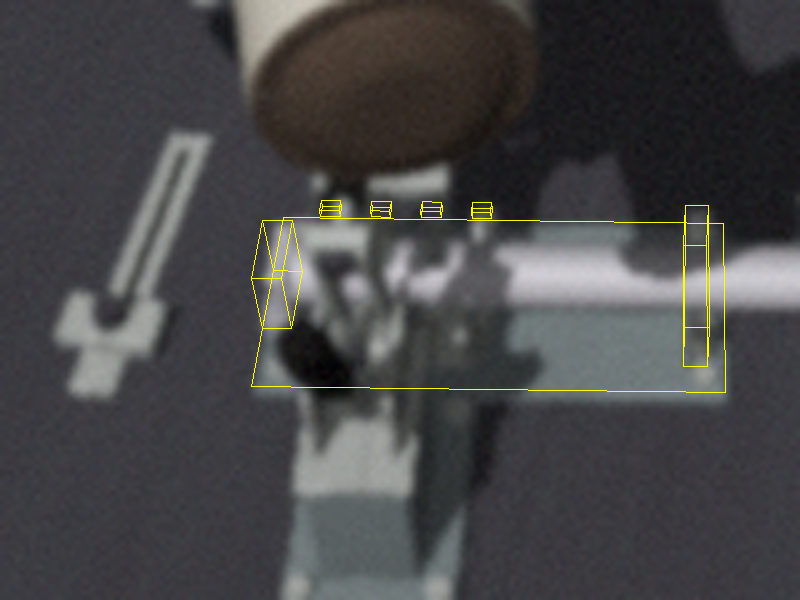

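```bash
python3 - <<'E'
from sfit import *
np.set_printoptions(precision=1,suppress=True,linewidth=200)
g=cv2.imread('pics/side11.png',0).astype(float)
print('plate rows295-298 cols 234-246',g[294:300,232:246])
print('jaw fin rows 302-312'); print(g[300:314:2,232:246])
print('lower fin31 horn rows 302-308'); print(g[301:310,240:255])
P=np.array([[-31,20,44],[-31,20,37],[-31,-20,44],[-31,-36,0],[-21,36,0],[-31,36,0],[-31,36,37.],[-21,20,37]])/1000
c,s=np.cos(np.radians(11.1056)),np.sin(np.radians(11.1056))
W=np.c_[.5985+c*P[:,0]-s*P[:,1],.1187+s*P[:,0]+c*P[:,1],P[:,2]+.1404-.0505]
print(proj('side',W))
from vfit import pose2T
f=pose2T([.5298,.1051,.2])
print(proj('side',f(np.array([[26,-36,45],[36,-36,45],[26,-30,45],[36,-30,45],[-74,-36,45],[-86,-36,45],[-95,50,10],[-95,0,10]])/1000)))
print(g[300:306,285:298]); print(g[330:342,290:300])
E
```

```text
plate rows295-298 cols 234-246 [[ 87.  94. 102. 119. 130. 136. 128.  91.  52.  34.  30.  26.  26.  24.]
 [136. 140. 142. 152. 158. 157. 146. 102.  55.  34.  26.  25.  28.  30.]
 [155. 162. 161. 165. 162. 162. 142.  99.  53.  29.  25.  28.  26.  30.]
 [149. 148. 147. 145. 146. 141. 125.  85.  49.  29.  26.  26.  27.  27.]
 [119. 121. 115. 111. 107.  99.  93.  63.  42.  35.  28.  27.  28.  28.]
 [ 94.  89.  81.  77.  73.  67.  68.  55.  36.  26.  24.  22.  26.  28.]]
jaw fin rows 302-312
[[ 64.  65.  59.  58.  58.  56.  53.  47.  37.  26.  24.  27.  25.  35.]
 [ 51.  42.  48.  52.  49.  54.  55.  47.  33.  30.  30.  35.  51.  69.]
 [ 44.  41.  47.  53.  55.  56.  57.  50.  39.  40.  39.  50.  88. 117.]
 [ 53.  53.  54.  50.  54.  54.  52.  52.  50.  54.  57.  67. 105. 141.]
 [ 92.  74.  68.  64.  59.  58.  65.  80.  93. 102.  93.  82.  92. 101.]
 [109.  86.  71.  66.  61.  59.  74. 102. 135. 146. 123.  93.  77.  75.]
 [101.  81.  80.  72.  73.  78.  94. 126. 160. 156. 123.  90.  83.  78.]]
lower fin31 horn rows 302-308
[[ 34.  30.  25.  30.  37.  48.  57.  55.  47.  37.  31.  29.  27. 
[... 1145 characters left out ...]
5. 31.]
 [40. 51. 67. 85. 85. 83. 72. 61. 47. 39. 33. 28. 28.]]
[[103.  95.  83.  89.  97.  76.  62.  60.  60.  60.]
 [118. 110. 102. 100.  98.  83.  61.  63.  63.  54.]
 [131. 131. 117. 113. 107.  84.  66.  63.  58.  58.]
 [146. 147. 132. 117. 101.  84.  61.  59.  59.  57.]
 [155. 154. 144. 117. 106.  79.  63.  61.  59.  58.]
 [152. 147. 137. 115. 104.  83.  64.  58.  60.  58.]
 [140. 142. 128. 118. 109.  85.  63.  60.  60.  59.]
 [132. 128. 127. 125. 112.  85.  61.  52.  61.  60.]
 [125. 127. 128. 126. 113.  86.  62.  59.  58.  57.]
 [111. 115. 111. 113. 106.  83.  64.  58.  55.  62.]
 [ 90.  93.  94.  91.  85.  73.  61.  55.  57.  57.]
 [ 68.  69.  73.  71.  68.  62.  60.  56.  58.  54.]]
```

move_arm --targets '[[[0,0,-0.1,0,1],[0,0,-0.2,0,1],[0,0,-0.27,0,1],[0,0,-0.27,0,1]]]'

```text
time: 17.12
position: [0.5979, 0.1192, 0.098]
tcp_rot: [0.448, -0.546, 0.45, 0.547]
ft_force: [0.4, -0.6, -3.1]
width: 0.34
```

move_arm --targets '[[[0,0,-0.02,0,1],[0,0,-0.04,0,1],[0,0,-0.05,0,1],[0,0,-0.05,0,1]]]'

```text
time: 17.62
position: [0.5987, 0.1196, 0.0923]
tcp_rot: [-0.449, 0.546, -0.449, -0.546]
ft_force: [-0.4, 0.2, -3.2]
width: 0.342
```

move_arm --targets '[[[0,0,-0.02,0,1],[0,0,-0.04,0,1],[0,0,-0.06,0,1],[0,0,-0.06,0,1]]]'

```text
time: 18.12
position: [0.5985, 0.1195, 0.0828]
tcp_rot: [0.449, -0.546, 0.449, 0.546]
ft_force: [-0.1, 0.8, -2.6]
width: 0.338
```

move_arm --targets '[[[0,0,-0.01,0,1],[0,0,-0.02,0,1],[0,0,-0.02,0,1]]]'

```text
time: 18.5
position: [0.599, 0.12, 0.0809]
tcp_rot: [-0.449, 0.547, -0.448, -0.546]
ft_force: [-1.2, 1.8, 0.4]
width: 0.334
```

move_arm --targets '[[[0,0.003,-0.005,0,1],[0,0.003,-0.005,0,1],[0,0.003,-0.005,0,0.6],[0,0.003,-0.005,0,0.3],[0,0.003,-0.005,0,0],[0,0.003,-0.005,0,0],[0,0.003,-0.005,0,0]]]'

```text
time: 19.38
position: [0.5988, 0.1201, 0.0794]
tcp_rot: [0.449, -0.546, 0.449, 0.546]
ft_force: [-0.4, 1.2, -0.5]
width: 1.0
```

move_arm --targets '[[[0,0,0.05,0,0],[0,0,0.2,0,0],[0,0,0.5,0,0],[0,0,0.9,0,0],[0,0,1.0,0,0],[0,0,1.0,0,0]]]'

```text
time: 20.12
position: [0.5991, 0.1203, 0.2311]
tcp_rot: [-0.45, 0.547, -0.448, -0.546]
ft_force: [0.6, 0.6, -0.4]
width: 1.001
```

```bash
python3 - <<'E'
from sfit import *
np.set_printoptions(precision=4,suppress=True)
b=save('side','side12');a=save('top','top12')
s=env.state();print(s['position'],s['tcp_rot'],s['width'],s['time'],s['ft_force'])
cv2.imwrite('pics/c12b.png',cv2.resize(b[260:380,150:310,::-1],None,fx=5,fy=5,interpolation=cv2.INTER_CUBIC))
cv2.imwrite('pics/c12a.png',cv2.resize(a[130:270,80:240,::-1],None,fx=4,fy=4,interpolation=cv2.INTER_CUBIC))
E
```

```text
[0.5978 0.1198 0.228 ] [ 0.4483 -0.5456  0.4499  0.5469] 0.9984922370047019 20.225 [ 0.0835  0.2357 -0.6972]
```

View pics/c12b.png

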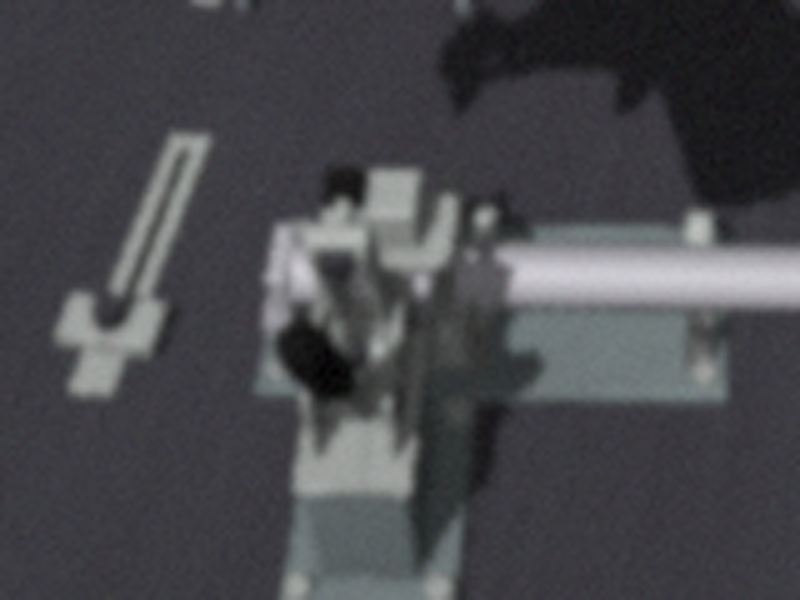

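View pics/c12a.png

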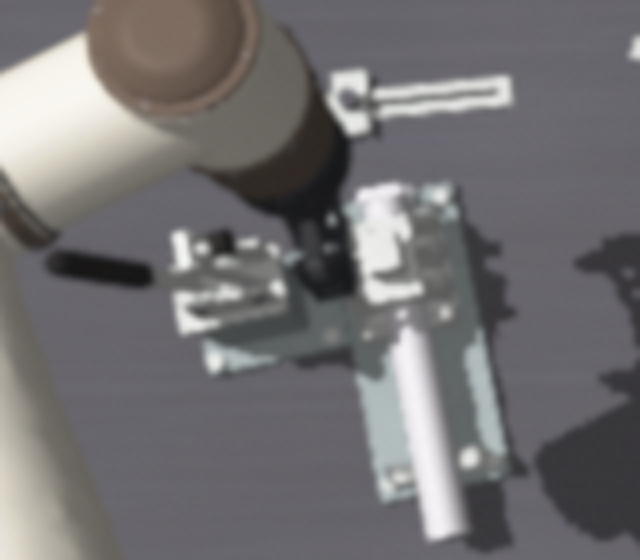

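move_arm --targets '[[[0,0,0.3,0,1],[0,0,0.5,0,1],[0,0.1,0.5,0,1],[-0.05,0.4,0.5,0,1],[-0.12,0.7,0.5,0,1],[-0.18,0.88,0.5,0,1],[-0.18,0.88,0.5,0,1],[-0.18,0.88,0.5,0,1]]]'

```text
time: 21.22
position: [0.5713, 0.2518, 0.3026]
tcp_rot: [0.448, -0.546, 0.45, 0.547]
ft_force: [0.0, 0.1, 0.4]
width: -0.0
```

```bash
cat > ho.py <<'E'
from h import *
from vfit import pose2T
import sys
np.set_printoptions(precision=4,suppress=True)
tag=sys.argv[1]
b=save('side','side'+tag);a=save('top','top'+tag)
s=env.state();p=s['position'];print(p,s['width'],s['time'],s['ft_force'],np.array(s['joint_positions']).round(2))
O=np.array([.5298,.1055]);d=p[:2]-O;c,sn=np.cos(.2),np.sin(.2);print('vice',c*d[0]+sn*d[1],-sn*d[0]+c*d[1],p[2])
B=cv2.resize(b[210:390,150:330,::-1],None,fx=3,fy=3,interpolation=cv2.INTER_CUBIC)
A=cv2.resize(a[140:260,60:220,::-1],None,fx=3,fy=3,interpolation=cv2.INTER_CUBIC)
q=((proj('side',p)[0]+.5-[150,210])*3).astype(int);cv2.circle(B,tuple(map(int,q)),3,(0,0,255),1)
q=((proj('top',p)[0]+.5-[60,140])*3).astype(int);cv2.circle(A,tuple(map(int,q)),3,(0,0,255),1)
A=cv2.copyMakeBorder(A,0,B.shape[0]-A.shape[0],0,0,cv2.BORDER_CONSTANT)
im=np.hstack([A[:, :],B]);cv2.imwrite(f'pics/h{tag}.png',cv2.resize(im,None,fx=.78,fy=.78,interpolation=cv2.INTER_AREA))
E
python3 ho.py 13
```

```text
[0.5717 0.2512 0.3036] -0.0026608957107588024 21.325 [ 0.1467 -0.8046 -1.1127] [ 0.67  0.35  0.13 -0.   -1.36 -0.48]
vice 0.07006359449030057 0.1345105961108583 0.30357838034182427
```

View pics/h13.png

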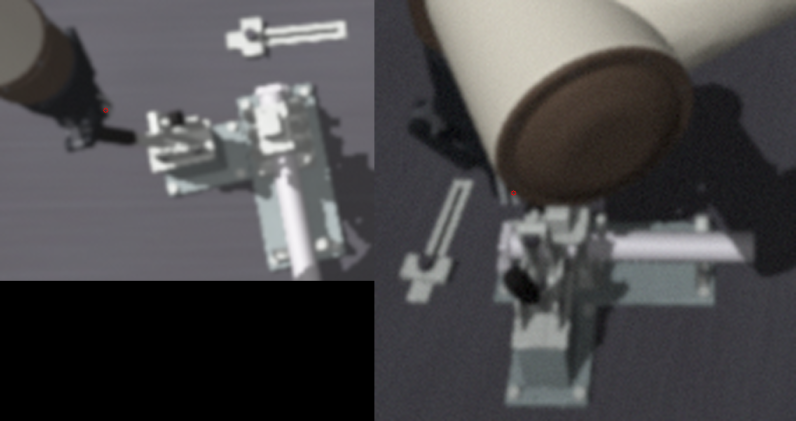

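move_arm --targets '[[[0,0,-0.2,0,1],[0,0,-0.4,0,1],[0,0,-0.53,0,1],[0,0,-0.53,0,1]]]'

```text
time: 21.82
position: [0.5712, 0.2506, 0.2232]
tcp_rot: [0.448, -0.546, 0.451, 0.546]
ft_force: [0.1, 0.1, -0.2]
width: 0.005
```

move_arm --targets '[[[-0.014,0.067,0.013,0,1],[-0.026,0.129,-0.009,0,1],[-0.038,0.188,-0.037,0,1],[-0.038,0.188,-0.037,0,1]]]'

```text
time: 22.32
position: [0.5656, 0.2814, 0.2192]
tcp_rot: [0.449, -0.546, 0.449, 0.547]
ft_force: [0.0, -0.8, -0.4]
width: 0.0
```

```bash
python3 ho.py 14
```

```text
[0.5656 0.2806 0.219 ] 0.0008218969270753382 22.425 [ 0.5288 -0.0948  0.8668] [ 0.72  0.4   0.01 -0.   -1.17 -0.52]
vice 0.06983572133985068 0.16453738405141258 0.21900832359019728
```

View pics/h14.png

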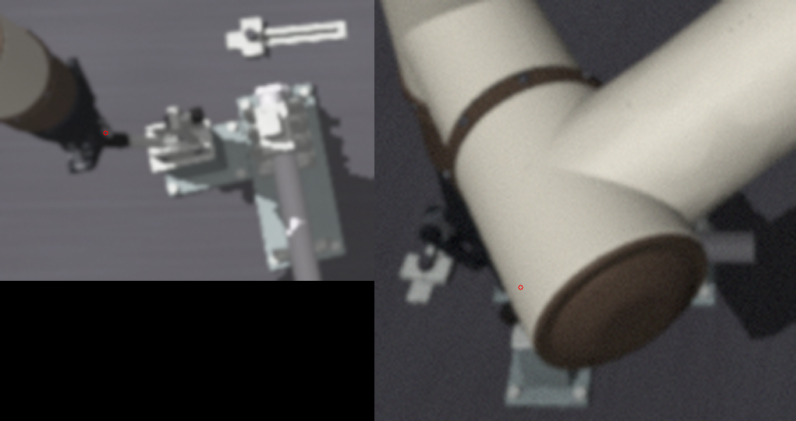

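move_arm --targets '[[[-0.012,0.056,-0.034,0,1],[-0.022,0.109,-0.074,0,1],[-0.032,0.157,-0.12,0,1],[-0.041,0.201,-0.169,0,1],[-0.049,0.24,-0.224,0,1],[-0.055,0.273,-0.281,0,1],[-0.061,0.299,-0.342,0,1],[-0.061,0.299,-0.342,0,1]]]'

```text
time: 23.42
position: [0.5564, 0.325, 0.1668]
tcp_rot: [0.448, -0.546, 0.45, 0.547]
ft_force: [-0.6, -0.3, 0.3]
width: 0.0
```

```bash
python3 ho.py 15
```

```text
[0.5567 0.3248 0.1676] 0.0010075798700672938 23.525 [ 0.3735  0.1159 -0.2689] [ 0.78  0.47 -0.03 -0.   -1.08 -0.58]
vice 0.06993156882745304 0.20962782751683065 0.167588853577232
```

View pics/h15.png

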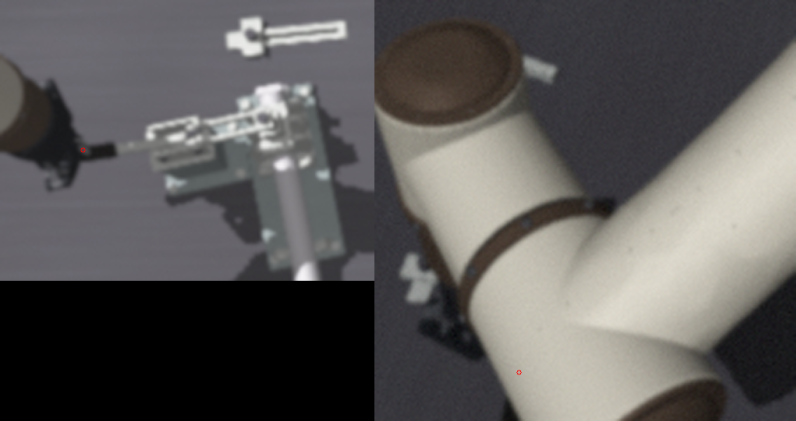

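move_arm --targets '[[[-0.002,0.012,-0.03,0,1],[-0.004,0.022,-0.063,0,1],[-0.005,0.027,-0.08,0,1],[-0.006,0.03,-0.095,0,1],[-0.006,0.03,-0.095,0,1],[-0.006,0.03,-0.095,0,1]]]'

```text
time: 24.28
position: [0.5558, 0.3296, 0.1536]
tcp_rot: [0.449, -0.546, 0.449, 0.546]
ft_force: [-0.2, -0.1, 0.4]
width: 0.004
```

move_arm --targets '[[[0,0.002,-0.007,0,1],[0,0.002,-0.013,0,1],[0,0.002,-0.013,0,1]]]'

```text
time: 24.65
position: [0.5559, 0.3299, 0.1524]
tcp_rot: [-0.449, 0.546, -0.449, -0.546]
ft_force: [-0.8, -0.4, 4.3]
width: 0.001
```

move_arm --targets '[[[0,0,-0.013,0,1],[0,0,-0.013,0,1],[0,0,-0.013,0,1]]]'

```text
time: 25.02
position: [0.556, 0.33, 0.1521]
tcp_rot: [-0.449, 0.547, -0.448, -0.546]
ft_force: [-3.2, -0.4, 10.2]
width: 0.001
```

move_arm --targets '[[[0,0,-0.013,0,1],[0,0,-0.013,0,1],[0,0,-0.013,0,1]]]'

```text
time: 25.4
position: [0.5561, 0.33, 0.1519]
tcp_rot: [-0.449, 0.547, -0.448, -0.546]
ft_force: [-6.3, -2.0, 15.8]
width: 0.002
```

move_arm --targets '[[[0,0,0.05,0,1],[0,0,0.2,0,1],[0,0,0.5,0,1],[0,0,0.9,0,1],[-0.3,0,1.0,0,1],[-0.7,0,1.0,0,1],[-1.0,0,1.0,0,1],[-1.0,0,1.0,0,1]]]'

```text
time: 26.4
position: [0.4036, 0.3297, 0.2983]
tcp_rot: [0.448, -0.547, 0.448, 0.547]
ft_force: [0.3, 0.3, 0.1]
width: -0.002
```

move_arm --targets '[[[0,-0.3,0,0,1],[0,-0.7,0,0,1],[0,-1.0,0,0,1]]]'

```text
time: 26.78
position: [0.4063, 0.1782, 0.2975]
tcp_rot: [0.449, -0.546, 0.449, 0.546]
ft_force: [0.3, -0.4, 0.2]
width: 0.001
```

move_arm --targets '[[[0,-0.3,0,0,1],[0,-0.7,0,0,1],[0,-1.0,0,0,1]]]'

```text
time: 27.15
position: [0.4062, 0.0279, 0.2977]
tcp_rot: [0.449, -0.546, 0.449, 0.546]
ft_force: [-0.4, -0.1, 0.1]
width: -0.0
```

move_arm --targets '[[[0,-0.3,0,0,1],[0,-0.7,0,0,1],[0,-1.0,0,0,1],[0,-1.0,0,0,1]]]'

```text
time: 27.65
position: [0.4061, -0.1228, 0.2973]
tcp_rot: [0.45, -0.545, 0.451, 0.545]
ft_force: [-0.1, 0.4, -1.1]
width: 0.003
```

```bash
python3 - <<'E'
from sfit import *
from vfit import pose2T
np.set_printoptions(precision=4,suppress=True)
b=save('side','side16');a=save('top','top16')
s=env.state();print(s['position'],s['time'],s['ft_force'])
B=cv2.resize(b[260:390,150:310,::-1],None,fx=5,fy=5,interpolation=cv2.INTER_CUBIC)
A=cv2.resize(a[150:270,80:240,::-1],None,fx=5,fy=5,interpolation=cv2.INTER_CUBIC)
cv2.imwrite('pics/f16b.png',B[:600]);cv2.imwrite('pics/f16a.png',A)
E
```

```text
[ 0.4062 -0.1207  0.2975] 27.75 [0.4294 1.2963 0.0744]
```

View pics/f16b.png

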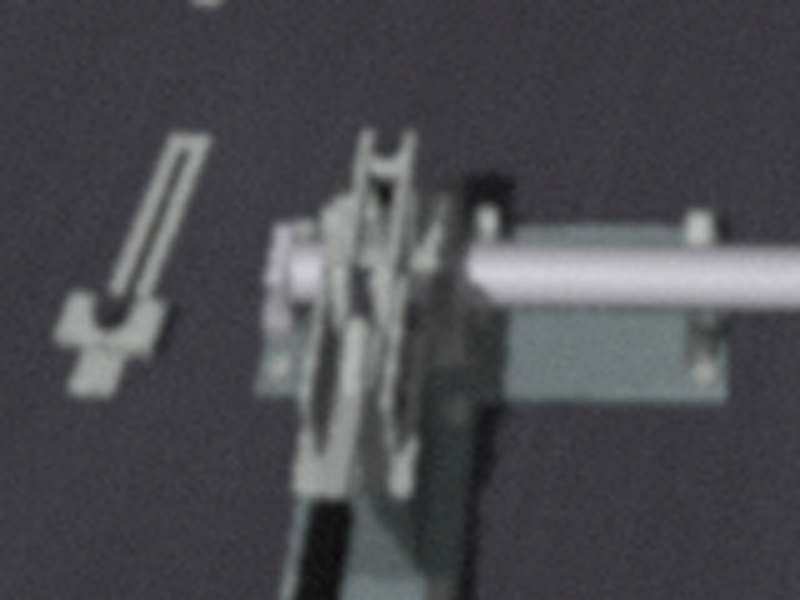

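View pics/f16a.png

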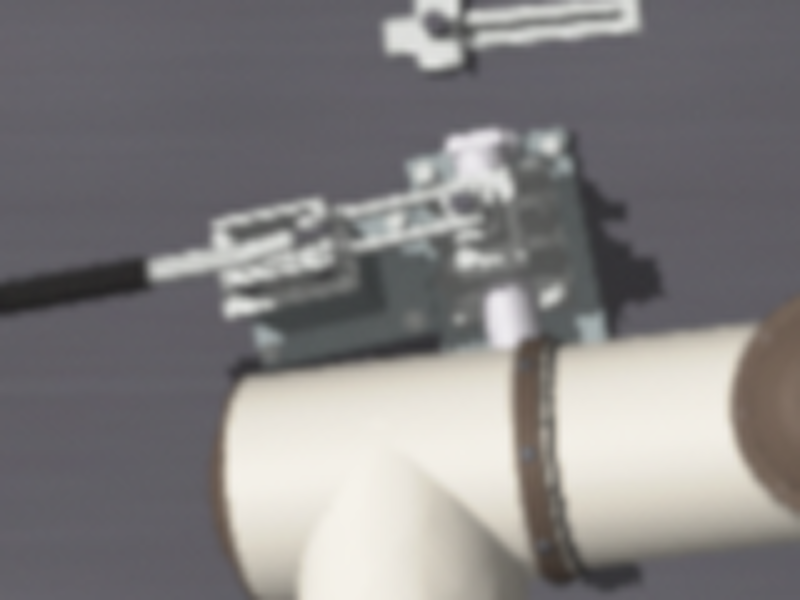

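```bash
python3 - <<'E'
from h import *
from vfit import pose2T
f=pose2T([.5298,.1055,.2])
B=cv2.resize(cv2.imread('pics/side16.png')[330:420,180:280],None,fx=5,fy=5,interpolation=cv2.INTER_CUBIC)
for th,col in((.15,(0,0,255)),(.3,(0,255,0))):
    L=[]
    for x in(.061,.079):
        L+=[[x,.127+r*np.cos(th)-.008*np.sin(th),.13+r*np.sin(th)+.008*np.cos(th)] for r in ((.05,.14) if x<.07 else(.14,.05))]
    q=(proj('side',f(np.array(L)))+.5-[180,330])*5
    cv2.polylines(B,[q.astype(np.int32)],True,col,1)
A=cv2.resize(cv2.imread('pics/top16.png')[180:240,50:110],None,fx=5,fy=5,interpolation=cv2.INTER_CUBIC)
for th,col in((.15,(0,0,255)),(.3,(0,255,0))):
    L=[]
    for x in(.061,.079):
        L+=[[x,.127+r*np.cos(th)-.008*np.sin(th),.13+r*np.sin(th)+.008*np.cos(th)] for r in ((.05,.14) if x<.07 else(.14,.05))]
    q=(proj('top',f(np.array(L)))+.5-[50,180])*5
    cv2.polylines(A,[q.astype(np.int32)],True,col,1)
A=cv2.copyMakeBorder(A,0,150,0,0,cv2.BORDER_CONSTANT)
cv2.imwrite('pics/f16h.png',np.hstack([B,A]))
E
```

```text
(no output)
```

View pics/f16h.png

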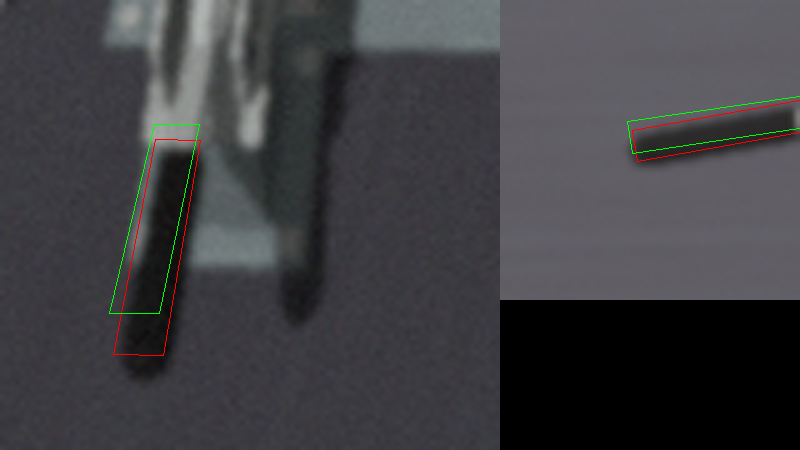

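```bash
python3 - <<'E'
from h import *
print(env.job_done()); print(env.state()['time'])
E
```

```text
the job is handed in; nothing more can be done
None
the job is handed in; nothing more can be done
```

The tube is clamped in the vice, and I handed the job in at about 28 s of the 72 s allowed; no verdict was reported.

- **Tube:** I gripped it behind its middle, lowered it into the V notches and slid it along until it met the length stop. The push force rose to about 6 N with no further movement, and the picture shows the gap closed. An earlier push stuck on friction at 11 to 15 N, so I eased the load and pushed again.
- **Top jaw:** I took the bare steel one by its block and lowered it without touching the lower fins. It met the tube at a tool height of 80.9 mm; 80.5 mm was expected for a seated jaw.
- **Clamp:** I pushed the handle down with the shut fingers until it stopped moving at about 16 N. The contact height puts it at about 0.14 to 0.15 rad above level, and the last pictures match its fully home position.
- **Robot:** It stands clear, with the wrist force within noise. I did not touch the offcut, square, saw blade or marking gauge on purpose, but I did not measure them again at the end.

**Checks that disagreed:** the two cameras differed by about 3 to 4 mm sideways. The side camera also showed the base plate about 6 mm off my final vice position along vice y. For the vice position I relied on contact forces and on comparing things within one picture. I have no exact end reading of the jaw or tube position, because the clamp arm and the robot partly hide them.

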